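Press the nut into the bracket with the jig's locking pliers

ROBOT

A 6-joint arm with a two-finger parallel gripper is mounted at the origin on the work surface. World frame = base frame: x ahead of the robot, y to its left, z up, the work surface at z = 0. Lengths are in m, angles in degrees, forces in N, time in s.
With the tool pointing down it reaches from about 0.35 to 0.875 m from the base axis. Payload 4.2 kg.
Tool frame: the origin (TCP) lies midway between the tips of the shut fingers; the grasp point (between the pads) lies 19 mm behind it; x points along the fingers, y is the direction in which the jaws open and shut, and the axes are right-handed (so a half turn about x gives the same grasp; the last joint's range is limited). The gripper opens to 87 mm and grips with 3 to 60 N. Pads are 19 mm wide; open, the fingers measure 117 mm over their backs; the gripper's body (75 mm by 190 mm) begins 51 mm behind the grasp point.
Start: joints at [-62.303, 22.042, 0.453, 0, -68.411, -14.817], TCP at [0.139, -0.609, 0.223] pointing down, gripper open.
Joint ranges: [-179.83, 179.83], [-69.29, 118.12], [-61.27, 80.66], [-181.25, 117.63], [-171.15, -9.14], [-177.46, 177.46]. Speed limits (degrees/s): [159.86, 159.86, 180, 180, 180, 180].

INTERFACE

Orientations are given as a 3x3 rotation matrix whose columns are the frame's x, y, z axes.
In Python, from station import r gives the robot as it stands.
- The arm moves only by the tool play_rows, never from a script. Its argument "plan" is a list that holds one entry, the list of rows, each a list of 6 numbers: the shift along the tool's x, y, z in cm, then the turn, a rotation vector about the tool's x, y, z in units of 10 degrees (1.0 is 10 degrees). A call has 1 to 5 rows; each row is the pose to reach, as a shift and turn from the pose commanded when the call began, along the tool's axes at that moment; what a row does not reach only later rows make up. A row lasts 1/8 s, in which the tool goes at most 62.5 mm and 10.7 degrees, less where a joint would pass 70% of its speed; a pose out of reach is approached as far as the arm can. A call with a gripper value outside its range is refused whole. "hand" is the opening, from 0 (shut) to 1 (fully open), set as the call begins (left out, the last holds). The fingers move at their own pace and stop on an object; the grip force is fixed at half the most. Time passes only in rows, so rows that repeat a pose let the fingers close. It gives the time, the measured TCP pose, the force and the opening at its end, in the units of the state.
- r.sense(): the state, without advancing time (a new reading comes with each control period).
- r.capture(name): name is "scene" or "top" or "wrist"; returns (picture, depth): 400x640x3 uint8, blue, green, red; 400x640 float32, m along the optical axis (not along the pixel's ray), 0 where there is no reading.
- r.get_calibration(name): a dict with "vfov" (degrees; the focal length in pixels is half the picture's height over the tangent of half this angle, whatever the lens; pixels are square), "cx", "cy" (the principal point, pixels), "rvec" (rotation vector, rad) and "tvec" (3), from world to camera coordinates, as OpenCV has them. Camera axes: x right, y down, z forward; pixel columns grow to the right and rows downward; lengths in m; the calibration is good to about 2 mm. A picture is of the moment at which its call begins: read the wrist's pose just before it. get_calibration takes no time and is no camera call; for the wrist camera it gives the pose at the moment of the call.
- r.finish_job(): hands the job in, once; it reports no verdict.
The state is a dict: "time_s": time; "joints": joint angles; "joint_velocities": joint speeds; "effort": joint torques, N m; "tcp_pos": TCP position; "ee_rot": TCP orientation; "wrist_force": force on the tool from outside, world axes, zero at the start; "moment": the same for the moment, N m; "gripper_width": opening from 0.0 (shut) to 1.0 (fully open).
Only numpy, scipy, OpenCV 4.12 (cv2) and the standard library are available. Lean on these libraries where they do the work, as an engineer would, in place of code of your own. Each camera call takes 0.05 s, during which the arm holds its last target.

TASK

Slide the angle bracket into the jig, along the fence and fully up to the stop, so that its brass press-in nut stands between the open jaws of the locking pliers. Squeeze the pliers' handles firmly, without forcing them, until they snap over centre, the nut is pressed fully home and the pliers stay locked with your hand off. Then flick the release lever so that the pliers spring wide open, and leave the bracket standing in its place in the jig and the other things on the bench undisturbed.

Things in the scene. Friction and masses are not known exactly. Their poses are not given: they have to be found in the camera images.
- press: Jig: grey plate 107 x 313 x 12 mm fixed flat on the bench; above it locking pliers 250 mm long lie on their side, fixed jaw and handle welded to it. Origin: on the bench (z 0) under the jaw pin; z up, +y along the pliers from handles to jaws, +x to the moving jaw's and handle's side. 'Jig frame' below means these axes, in mm. Pliers' mid plane z 46, parts 14 to 18 high.
- press_pads (a point): Centre of the fixed jaw's pad face, jig frame (-2, 60, 46), looking to +x. Pads cover y 52 to 68, jaw tips end at y 73. The moving pad's face (y 54 to 66) stands 18 to 20 mm from it when open, so with the leg on the fence only about 3 mm is free beside the proud nut; 11 mm when locked on the bracket. The plate is clear from y 96 to its end at y 178.
- fence (a point): Top of the fence's face, jig frame (-2, 65, 32). The fence is an aluminium bar on the plate, z 12 to 32, y 35 to 96, face at x -2 looking to +x, in line with the fixed pad. The bracket's leg rests against it.
- stop: Aluminium bar across the inner end of the fence: face at y 35 (jig frame) looking to +y, x -16 to 34, z 12 to 32. The bracket's -y end butts against it. Origin and axes are the jig's. More than 40 N would knock the stop out of true.
- bracket_home (a point): Where the bracket's origin is when it is home (axes parallel to the jig's): jig frame (2, 82.5, 12), on the plate. It must come in from beyond the jaw tips: set on the plate about 50 mm further out, brought against the fence and slid along it towards -y; its foot passes under the moving jaw (which is in the way from straight above).
- fixed_handle (a point): Middle of the fixed handle, a straight bar along y: jig frame x -8 to 7, y -14 to -134, z 37 to 55, with the end of a round adjusting screw on to y -148. It does not move.
- squeeze_fixed (a point): Point on the outer (-x) face of the fixed handle, jig frame (-8, -83, 46), where one finger bears when the handles are squeezed from above.
- squeeze_moving (a point): Point on the moving handle's outer (+x) face, opposite squeeze_fixed; about 68 mm from it wide open, 43 mm locked (then at jig y -87; wide open at y -74). The handle, a bar 11 mm thick, 18 high, swings level about a pin near (25, -10). Pushed here to -x it takes 5 N, then 10 to 24 N as the nut goes in, then snaps over centre to its stop and stays. Over 50 N strains it.
- handle (a joint): Angle of the moving handle against the moving jaw (rad): 0 wide open, grows as the handles are squeezed; dead centre about 0.49, locked over centre against its stop about 0.54. A spring in the jaw opens the pliers when they are not locked.
- lever (a joint): Angle of the release lever against the moving handle (rad): 0 at rest, grows as its tail is pushed outwards (to +x, away from the fixed handle), up to 0.3; springs back. Locked pliers let go at about 0.02 to 0.06, that is 2 to 5 mm at the tail.
- lever_tip (a point): Point on the inner (-x) face of the release lever's tail, a steel strip 5 mm thick, 15 high on edge (mid height z 46) that reaches 35 mm past both handles. Locked: about (18, -176, 46) in the jig frame, its end at y -189; beyond y -150 all is clear on its -x side. Pushed here to +x with about 5 N it unlocks; the handle springs out to +x with the lever. Over 25 N bends it.
- bracket: Aluminium angle bracket, about 0.25 kg, loose, standing on its foot. Origin: underside, mid length, under the leg's mid plane. Upright leg x -4 to 4 mm, y -47.5 to 47.5, z 0 to 62; foot x 4 to 36, same y, z 0 to 6. Its -y end goes to the stop, the leg's -x face to the fence.
- bracket_grip (a point): Good place to grip the bracket: in the leg near its outer end, (0, 22, 46) mm from the bracket's origin; the leg is 8 mm thick along the bracket's x. This end stays clear of the jaws.
- nut (a joint): How far the press-in nut has gone into the bracket's leg (m): 0 to 0.001 at the start (collar about 5 mm proud), 0.005 fully home (collar flat on the leg). It takes about 20 N, straight in along the bracket's -x.
- nut_face (a point): Centre of the outer face of the nut's brass collar (14 mm diameter, 3 mm thick), on the +x side of the bracket's leg, 25 mm from the leg's -y end, 34 mm above the underside; 16 mm from the leg's other face when proud, 11 mm when home.
- bowl: Bystander: round steel parts bowl, 100 mm wide, 35 mm high, loose. Origin under its middle.
- screwdriver: Bystander: screwdriver with an orange handle, loose on the bench.
- oil: Bystander: grey oil bottle with black cap, 56 mm wide, 130 mm high, loose. Origin under its middle.
- block: Bystander: dark steel block with two holes, 70 x 45 x 30 mm, loose. Origin under its middle.
Mind the look-alikes: they are no part of the job. Leave any blue, red or turquoise look-alike of the bracket alone.

How it is judged (in metres and radians):
On the way, in this order (a step that is already met when the one before it is completed fails the run):
1. the bracket stands home in the jig, by the stop and the fence, the nut still proud (y of bracket in the frame of press below 0.0855 m and x of bracket in the frame of press below 0.0055 m and z of bracket in the frame of press below 0.0145 m and angle between the y axis of bracket and the y axis of press, either way round below 0.06 rad and value of joint nut below 0.0025 m), for 0.2 s.
2. the pliers are locked over centre on the bracket with the hand off them, the nut home (value of joint handle above 0.51 rad and value of joint nut above 0.0042 m and y of bracket in the frame of press below 0.0865 m and contact force between the fingers and handle below 0.5 N), for 0.3 s.
3. the release lever is pressed while the pliers are locked (contact force between the fingers and lever above 1 N and value of joint handle above 0.45 rad), for 0.04 s.
4. the pliers have sprung open (value of joint handle below 0.08 rad and value of joint nut above 0.0042 m), for 0.2 s.
At the end, for the whole second after the job is handed in: The pliers are wide open (handle below 0.08 rad), the nut is home (pressed in by more than 4.2 mm), and the bracket stands at rest in the jig within 6 mm of the stop and 6 mm of the fence (all of step 4 and y of bracket in the frame of press between 0.0795 and 0.0885 m and x of bracket in the frame of press between 0 and 0.008 m and z of bracket in the frame of press below 0.0145 m and angle between bracket's own z axis and vertical below 0.08 rad and linear speed of bracket below 0.01 m/s); the robot touches nothing.
It fails at once if the moving handle is forced with more than 50 N (contact force between the fingers and handle above 50 N).
It fails at once if the release lever is bent by more than 25 N (contact force between the fingers and lever above 25 N).
It fails at once if the bracket is rammed against the stop with more than 40 N (contact force between bracket and stop above 40 N).
It fails at once if a bystander is moved by more than 30 mm (distance of any of bowl, screwdriver, oil, block from where it was at the start of the episode above 0.03 m).
It also fails if it takes over 72 s, if anything falls off the work surface, if the arm or the gripper's body presses on something with over 40 N, if the wrist force passes 120 N, or if a joint passes its speed limit or range.

## Working session

There is one attempt and no reset: what is moved stays moved. The work goes in short steps, Python scripts to look and compute and a tool call to move; the robot and the scene stay as the last step left them, time stands still between calls to the robot, and variables do not carry over. Pictures are saved under pics/ and viewed, and the job is handed in when it is done.

Besides the shell and the picture viewer there is one more tool, called after "Call:" as name(argument=value, ...) on one line, values as JSON. play_rows: Moves the arm, as the interface text tells. Its arguments: {"type":"object","properties":{"plan":{"type":"array","items":{"type":"array","items":{"type":"array","items":{"type":"number"}}}},"hand":{"type":"number"}},"required":["plan"]}

```bash
mkdir -p pics; ls; cat > h.py <<'E'
import numpy as np, cv2
from station import r
def K(name):
    c=r.get_calibration(name); f=200/np.tan(np.radians(c['vfov'])/2)
    R,_=cv2.Rodrigues(np.array(c['rvec'],float)); t=np.array(c['tvec'],float).reshape(3)
    return f,c['cx'],c['cy'],R,t
def ray(k,u,v):
    f,cx,cy,R,t=k; d=R.T@np.array([(u-cx)/f,(v-cy)/f,1.]); return -R.T@t,d
def atz(k,u,v,z):
    o,d=ray(k,u,v); return o+d*(z-o[2])/d[2]
def proj(k,p):
    f,cx,cy,R,t=k; q=R@np.asarray(p,float)+t; return f*q[0]/q[2]+cx,f*q[1]/q[2]+cy
def pt(k,D,u,v):
    f,cx,cy,R,t=k; z=D[v,u]; return R.T@(np.array([(u-cx)/f*z,(v-cy)/f*z,z])-t)
E
python3 - <<'E'
from h import *
print(r.sense())
for n in ['scene','top','wrist']:
    k=K(n); print(n,k[0],k[1],k[2],-k[3].T@k[4])
    im,D=r.capture(n); cv2.imwrite(f'pics/{n}0.png',im); np.savez(f'{n}0.npz',im=im,D=D,f=k[0],cx=k[1],cy=k[2],R=k[3],t=k[4])
E
```

```text
pics
{'time_s': 0.0, 'joints': array([-6.23049386e+01,  2.20920918e+01,  3.79280056e-01, -2.95367118e-02,
       -6.84100869e+01, -1.48169542e+01]), 'joint_velocities': array([ 0.07075979, -0.07373571, -0.01670451, -0.03000103,  0.0159956 ,
       -0.00535589]), 'effort': array([-1.59022793e-04, -3.90668428e+01,  1.87410289e+01,  4.21980858e+00,
        1.11095089e-02, -1.95870575e-04]), 'tcp_pos': array([ 0.13919002, -0.60868647,  0.22144075]), 'ee_rot': array([[-5.72465336e-04, -2.22691591e-01,  9.74888777e-01],
       [ 2.12198353e-03,  9.74886471e-01,  2.22692310e-01],
       [-9.99997585e-01,  2.19618156e-03, -8.55408224e-05]]), 'wrist_force': array([ 0.34535128,  0.89759017, -0.97817363]), 'moment': array([-0.0189295 , -0.03971544, -0.01801255]), 'gripper_width': 1.0028088389407162}
scene 372.9221868800972 323.0155895897091 201.52026047888108 [1.47584256 0.15754501 0.76644984]
top 493.7220718348261 311.31124308065847 197.20713659223873 [0.3979101  0.02961034 1.60585812]
wrist 302.0231088629843 320.98292239339787 207.16150357146768 [ 0.0686823  -0.62411219  0.38381049]
```

View pics/scene0.png

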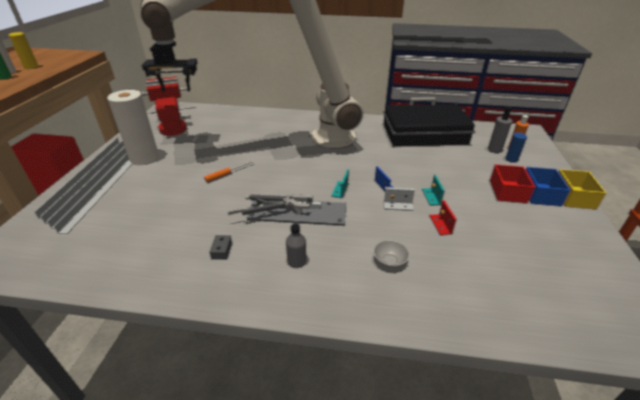

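View pics/top0.png

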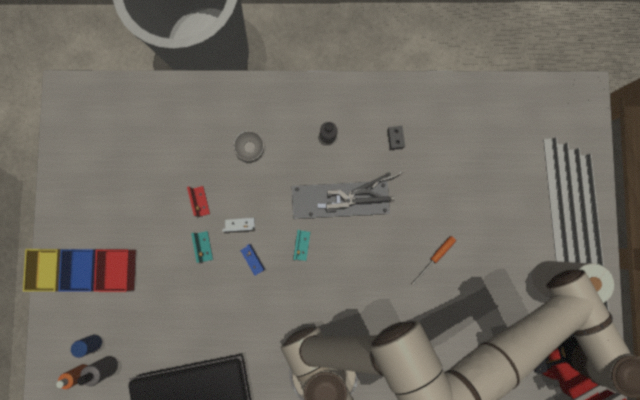

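View pics/wrist0.png

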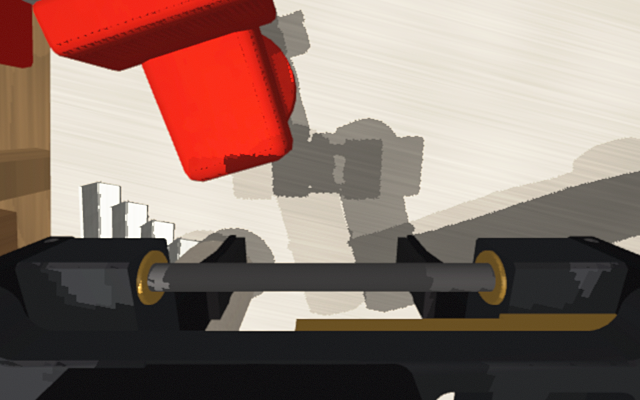

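```bash
python3 - <<'E'
from h import *
z=np.load('top0.npz'); im=z['im']; k=K('top')
cv2.imwrite('pics/topA.png',cv2.resize(im[150:240,200:420],(792,324),interpolation=cv2.INTER_CUBIC))
for u,v in [(239,225),(293,185),(293,217),(389,183),(389,214),(345,200)]: print(u,v,atz(k,u,v,.012).round(4))
s=np.load('scene0.npz')['im']
cv2.imwrite('pics/sceneA.png',cv2.resize(s[160:240,210:470],(780,240),interpolation=cv2.INTER_CUBIC))
E
```

```text
239 225 [0.4643 0.2743 0.012 ]
293 185 [0.5952 0.101  0.012 ]
293 217 [0.491  0.1001 0.012 ]
389 183 [ 0.6032 -0.211   0.012 ]
389 214 [ 0.5023 -0.21    0.012 ]
345 200 [ 0.547 -0.068  0.012]
```

View pics/topA.png

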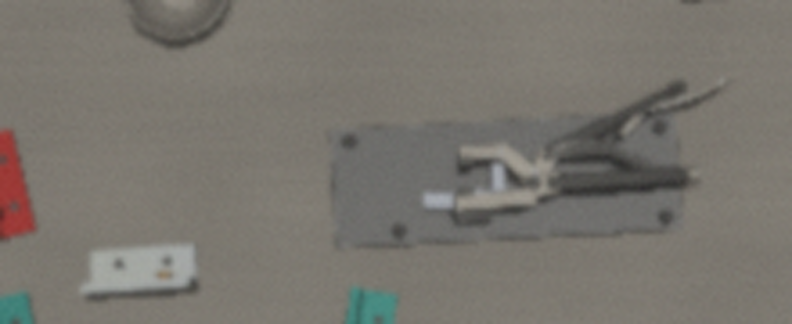

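View pics/sceneA.png

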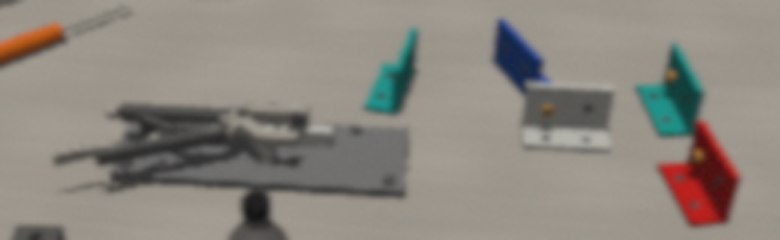

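```bash
cat >> h.py <<'E'
from scipy.spatial.transform import Rotation as Ro
def tgt(yaw):  # tool z at world angle yaw (deg) horizontally, x down
    a=np.radians(yaw); zt=np.array([np.cos(a),np.sin(a),0]); x=np.array([0,0,-1.]); return np.c_[x,np.cross(zt,x),zt]
def rel(p,Rt,s=None,p0=None,R0=None):
    if p0 is None:
        s=r.sense(); p0=s['tcp_pos']; R0=s['ee_rot']
    sh=R0.T@(np.asarray(p)-p0)*100; tv=Ro.from_matrix(R0.T@Rt).as_rotvec(degrees=True)/10
    return np.r_[sh,tv].round(3)
def st():
    s=r.sense(); R=s['ee_rot']
    print(round(s['time_s'],2),'tcp',s['tcp_pos'].round(4),'yaw',np.degrees(np.arctan2(R[1,2],R[0,2])).round(2),'tilt',R[2].round(3),'F',s['wrist_force'].round(1),'g',round(s['gripper_width'],3),'j',s['joints'].round(0))
E
python3 -c "
from h import *
st(); print(rel([.54,.05,.29],tgt(90)))"
```

```text
0.15 tcp [ 0.1392 -0.6088  0.2217] yaw 12.87 tilt [-1.     0.002 -0.   ] F [ 0.2 -0.1 -1.2] g 1.0 j [-62.  22.   0.  -0. -68. -15.]
[-6.7420e+00  5.5311e+01  5.3748e+01 -7.7130e+00  6.0000e-03 -9.0000e-03]
```

Call:
play_rows(plan=[[[-6.7,55.3,53.7,-7.71,0,0],[-6.7,55.3,53.7,-7.71,0,0],[-6.7,55.3,53.7,-7.71,0,0],[-6.7,55.3,53.7,-7.71,0,0],[-6.7,55.3,53.7,-7.71,0,0]]])

```text
time_s: 0.78
tcp_pos: [0.3015, -0.3414, 0.2497]
ee_rot: [[0.0, -0.92, 0.392], [-0.0, 0.392, 0.92], [-1.0, -0.0, 0.0]]
wrist_force: [1.3, -0.4, 0.0]
gripper_width: 1.001
```

```bash
python3 -c "
from h import *
st(); print(rel([.54,.05,.29],tgt(90)))"
```

```text
0.78 tcp [ 0.3015 -0.3414  0.2497] yaw 66.93 tilt [-1. -0.  0.] F [ 1.3 -0.4  0. ] g 1.001 j [-28.   4. -19.  -0. -67.   5.]
[-4.0240e+00 -6.6040e+00  4.5351e+01 -2.3070e+00 -0.0000e+00  1.0000e-03]
```

Call:
play_rows(plan=[[[-4.0,-6.6,45.3,-2.31,0,0],[-4.0,-6.6,45.3,-2.31,0,0],[-4.0,-6.6,45.3,-2.31,0,0],[-4.0,-6.6,45.3,-2.31,0,0],[-4.0,-6.6,45.3,-2.31,0,0]]])

```text
time_s: 1.4
tcp_pos: [0.4651, -0.0763, 0.2771]
ee_rot: [[0.0, -1.0, 0.005], [0.0, 0.005, 1.0], [-1.0, -0.0, 0.0]]
wrist_force: [0.4, -1.0, 1.0]
gripper_width: 1.0
```

```bash
python3 -c "
from h import *
st(); print(rel([.54,.05,.29],tgt(90)))"
```

```text
1.4 tcp [ 0.4651 -0.0763  0.2771] yaw 89.72 tilt [-1. -0.  0.] F [ 0.4 -1.   1. ] g 1.0 j [ 11.   5. -15.   0. -71. -11.]
[-1.2860e+00 -7.4340e+00  1.2664e+01 -2.8000e-02  0.0000e+00  2.0000e-03]
```

Call:
play_rows(plan=[[[-1.3,-7.4,12.7,0,0,0],[-1.3,-7.4,12.7,0,0,0],[-1.3,-7.4,12.7,0,0,0],[-1.3,-7.4,12.7,0,0,0],[-1.3,-7.4,12.7,0,0,0]]])

```text
time_s: 2.02
tcp_pos: [0.5385, 0.0474, 0.2896]
ee_rot: [[-0.001, -1.0, 0.006], [-0.0, 0.006, 1.0], [-1.0, 0.001, -0.0]]
wrist_force: [-0.6, -0.6, 0.4]
gripper_width: 1.0
```

```bash
cat > shot.py <<'E'
import sys
from h import *
n=sys.argv[1]; st(); k=K('wrist'); im,D=r.capture('wrist')
print('cam',(-k[3].T@k[4]).round(4),'axis',k[3][2].round(3))
np.savez(n+'.npz',im=im,D=D,f=k[0],cx=k[1],cy=k[2],R=k[3],t=k[4])
cv2.imwrite(f'pics/{n}.png',cv2.resize(im,(800,500),interpolation=cv2.INTER_CUBIC))
E
cat >> h.py <<'E'
def ld(n):
    z=np.load(n+'.npz'); return (float(z['f']),float(z['cx']),float(z['cy']),z['R'],z['t']),z['im'],z['D']
def crop(n,u0,v0,u1,v1,out,s=None):
    k,im,D=ld(n); s=s or min(800/(u1-u0),600/(v1-v0)); c=cv2.resize(im[v0:v1,u0:u1],None,fx=s,fy=s,interpolation=cv2.INTER_CUBIC); cv2.imwrite(f'pics/{out}.png',c); print(out,'scale',s)
E
python3 shot.py w1
```

```text
2.02 tcp [0.5385 0.0474 0.2896] yaw 89.64 tilt [-1.     0.001 -0.   ] F [-0.6 -0.6  0.4] g 1.0 j [ 22.  11.  -5.  -0. -74. -23.]
cam [ 0.5365 -0.0226  0.4518] axis [ 0.001  0.258 -0.966]
```

View pics/w1.png

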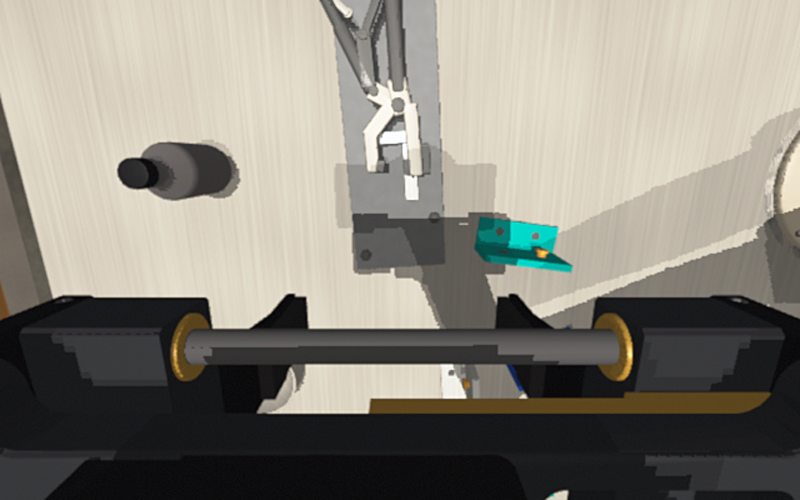

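Call:
play_rows(plan=[[[0,0,-13,0,0,0],[0,0,-13,0,0,0],[0,0,-13,0,0,0],[0,0,-13,0,0,0]]])

```text
time_s: 2.58
tcp_pos: [0.5378, -0.0829, 0.29]
ee_rot: [[0.0, -1.0, 0.008], [0.0, 0.008, 1.0], [-1.0, -0.0, 0.0]]
wrist_force: [-0.1, 0.1, 0.1]
gripper_width: 1.0
```

```bash
python3 shot.py w2; python3 -c "
from h import *
crop('w2',240,20,400,240,'w2a',2.7)
crop('w1',240,0,400,240,'w1a',2.5)"
```

```text
2.58 tcp [ 0.5378 -0.0829  0.29  ] yaw 89.54 tilt [-1. -0.  0.] F [-0.1  0.1  0.1] g 1.0 j [  8.  12.  -4.  -0. -74.  -9.]
cam [ 0.5355 -0.1529  0.4522] axis [ 0.002  0.258 -0.966]
w2a scale 2.7
w1a scale 2.5
```

View pics/w2a.png

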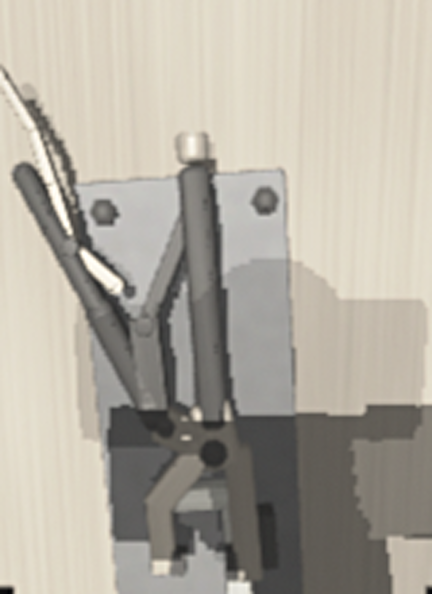

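View pics/w2.png

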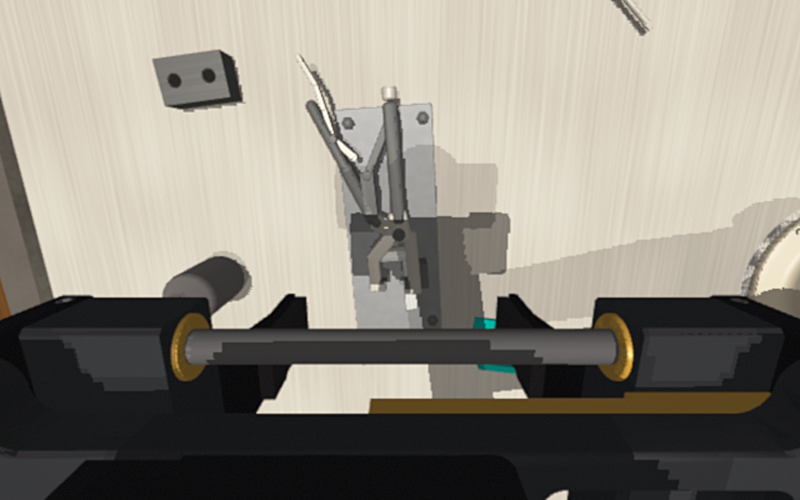

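View pics/w1a.png

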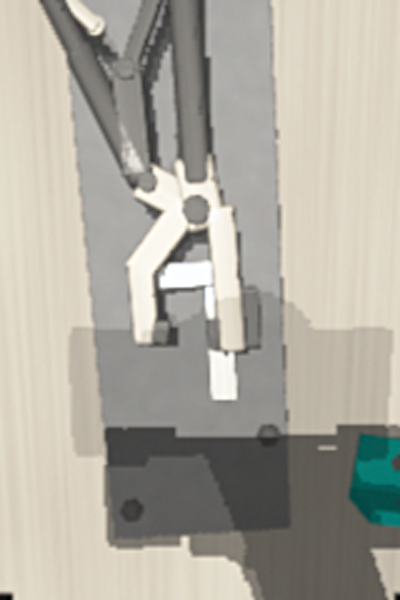

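```bash
python3 - <<'E'
from h import *
k1,_,D1=ld('w1');k2,_,D2=ld('w2')
a=lambda u,v:(240+u/2.5,v/2.5)
b=lambda u,v:(240+u/2.7,20+v/2.7)
def tri(p1,p2):
    o1,d1=ray(k1,*p1);o2,d2=ray(k2,*p2)
    A=np.c_[d1,-d2]; s=np.linalg.lstsq(A,o2-o1,rcond=None)[0]; return (o1+d1*s[0]).round(4),(o2+d2*s[1]).round(4)
print('pin',tri(a(196,209),b(213,453)))
print('fixed jaw tip corner -x',)
for n,p,z in [('fence+x',a(213,398),.032),('fence-x',a(236,399),.032),('pl+x178',a(109,537),.012),('pl-x178',a(289,527),.012)]:
    print(n,atz(k1,*p,z).round(4), pt(k1,D1,int(p[0]),int(p[1])-2).round(4))
for n,p,z in [('pl+x-135',b(78,183),.012),('pl-x-135',b(285,168),.012),('handle end +x',b(182,165),.055),('handle end -x',b(214,165),.055),('fh lower -x',b(224,400),.055),('fh lower +x',b(196,400),.055),('mh tip',b(22,170),.055),('lever end',b(2,70),.053)]:
    print(n,atz(k2,*p,z).round(4), pt(k2,D2,int(p[0]),int(p[1])+1).round(4))
E
```

```text
pin (array([ 0.5389, -0.0736,  0.0548]), array([ 0.5391, -0.0736,  0.0548]))
fixed jaw tip corner -x
fence+x [0.5305 0.0209 0.032 ] [0.5308 0.0178 0.0327]
fence-x [0.5178 0.0215 0.032 ] [0.5175 0.0199 0.0125]
pl+x178 [0.5936 0.1063 0.012 ] [0.5956 0.1047 0.0022]
pl-x178 [0.4845 0.1007 0.012 ] [0.4854 0.0965 0.0114]
pl+x-135 [ 0.6063 -0.2045  0.012 ] [ 0.6077 -0.2043  0.0113]
pl-x-135 [ 0.5018 -0.2107  0.012 ] [ 0.5017 -0.2111  0.0014]
handle end +x [ 0.5518 -0.2067  0.055 ] [ 0.5524 -0.206   0.0526]
handle end -x [ 0.5373 -0.2066  0.055 ] [ 0.5379 -0.2127  0.001 ]
fh lower -x [ 0.5334 -0.0999  0.055 ] [ 0.5347 -0.0985  0.0533]
fh lower +x [ 0.5471 -0.1     0.055 ] [ 0.548  -0.0984  0.0516]
mh tip [ 0.6245 -0.2052  0.055 ] [ 0.6248 -0.2051  0.0548]
lever end [ 0.631  -0.2468  0.053 ] [ 0.6319 -0.2468  0.0528]
```

```bash
python3 - <<'E'
from h import *
P=[]
for n in ['w1','w2']:
    k,im,D=ld(n); v,u=np.mgrid[0:235,200:420]; d=D[v,u]
    q=np.stack([(u-k[1])/k[0]*d,(v-k[2])/k[0]*d,d],-1)-k[4]; w=q@k[3]
    w=w[d>0]; P.append(w)
    # edge lines: for rows of y bins, extremes with z in 8..15mm
    m=(abs(w[:,2]-.012)<.004)&(w[:,0]>.45)&(w[:,0]<.63); pl=w[m]
    for side in (1,-1):
        ys=[];xs=[]
        for y0 in np.arange(-.20,.10,.006):
            b=pl[abs(pl[:,1]-y0)<.003]
            if len(b)>8: ys.append(y0); xs.append((b[:,0]*side).max()*side)
        ys=np.array(ys);xs=np.array(xs)
        c=np.polyfit(ys,xs,1)
        for _ in range(5):
            e=abs(np.polyval(c,ys)-xs); g=e<max(.0015,np.median(e)*1.5); c=np.polyfit(ys[g],xs[g],1)
        print(n,side,'yaw',np.degrees(np.arctan(-c[0])).round(2),'x at y=-.0736',np.polyval(c,-.0736).round(4),g.sum(),len(g), 'z',np.median(pl[:,2]).round(4))
    # fence top
    m=(abs(w[:,2]-.032)<.004)&(abs(w[:,0]-.53)<.05); f=w[m]
    for y0 in np.arange(-.05,.03,.005):
        b=f[abs(f[:,1]-y0)<.0025]
        if len(b)>3: print('  fence',y0.round(3),b[:,0].min().round(4),b[:,0].max().round(4),b[:,2].mean().round(4))
    # fixed handle
    m=(w[:,2]>.045)&(abs(w[:,0]-.543)<.014); f=w[m]
    for y0 in np.arange(-.205,-.09,.015):
        b=f[abs(f[:,1]-y0)<.003]
        if len(b)>3: print('  fh',y0.round(3),b[:,0].min().round(4),b[:,0].max().round(4),b[:,2].max().round(4))
E
```

```text
w1 1 yaw 3.44 x at y=-.0736 0.6017 42 47 z 0.0122
w1 -1 yaw 3.31 x at y=-.0736 0.4956 47 47 z 0.0122
  fence -0.05 0.5332 0.5582 0.0322
  fence -0.045 0.5332 0.5611 0.0322
  fence -0.04 0.5319 0.5612 0.032
  fence -0.035 0.5319 0.5346 0.032
  fence -0.03 0.532 0.5346 0.0318
  fence -0.025 0.5306 0.5347 0.032
  fence -0.02 0.5306 0.5347 0.0319
  fence -0.005 0.5212 0.5334 0.0323
  fence -0.0 0.5198 0.5334 0.0321
  fence 0.005 0.5197 0.5335 0.0322
  fence 0.01 0.5198 0.5321 0.0323
  fence 0.015 0.5197 0.5321 0.0321
  fence 0.02 0.5198 0.5322 0.0321
  fh -0.16 0.5375 0.5515 0.0577
  fh -0.145 0.5364 0.5506 0.0572
  fh -0.13 0.5353 0.5496 0.0568
  fh -0.115 0.5342 0.5487 0.0569
  fh -0.1 0.5319 0.5477 0.0569
w2 1 yaw 3.35 x at y=-.0736 0.6017 30 36 z 0.0121
w2 -1 yaw 3.31 x at y=-.0736 0.4957 36 36 z 0.0121
  fence -0.05 0.5336 0.5537 0.0314
  fence -0.045 0.5336 0.558 0.0322
  fence -0.04 0.5336 0.5611 0.032
  fence -0.035 0.509 0.5351 0.0322
  fence -0.03 0.5322 0.5352 0.0316
  fence -0.025 0.5323 0.5352 0.0318
  fence -0.02 0.5308 0.5338 0.0322
  fh -0.205 0.5402 0.555 0.0558
  fh -0.19 0.5391 0.5543 0.0574
  fh -0.175 0.5392 0.557 0.0568
  fh -0.16 0.5381 0.5522 0.0568
  fh -0.145 0.5369 0.5512 0.0564
  fh -0.13 0.5358 0.5501 0.057
  fh -0.115 0.5346 0.5491 0.0569
  fh -0.1 0.532 0.548 0.0565
```

```bash
python3 -c "
from h import *
st(); print(rel([.47,.33,.25],tgt(93.35)))"
```

```text
2.62 tcp [ 0.5381 -0.082   0.29  ] yaw 89.64 tilt [-1. -0.  0.] F [ 0.   0.2 -0.5] g 1.0 j [  8.  12.  -4.  -0. -74.  -9.]
[ 4.0120e+00  7.0700e+00  4.1155e+01 -3.7100e-01  2.0000e-03  2.0000e-03]
```

Call:
play_rows(plan=[[[4.0,7.1,41.2,-0.37,0,0],[4.0,7.1,41.2,-0.37,0,0],[4.0,7.1,41.2,-0.37,0,0],[4.0,7.1,41.2,-0.37,0,0],[4.0,7.1,41.2,-0.37,0,0]]])

```text
time_s: 3.25
tcp_pos: [0.486, 0.2283, 0.2603]
ee_rot: [[0.001, -0.998, -0.062], [0.001, -0.062, 0.998], [-1.0, -0.001, 0.001]]
wrist_force: [0.6, -0.3, 0.1]
gripper_width: 1.0
```

```bash
python3 -c "
from h import *
st(); print(rel([.47,.33,.25],tgt(93.35)))"
```

```text
3.25 tcp [0.486  0.2283 0.2603] yaw 93.53 tilt [-1.    -0.001  0.001] F [ 0.6 -0.3  0.1] g 1.0 j [ 42.  12.  -8.   0. -70. -39.]
[1.0400e+00 9.6900e-01 1.0253e+01 1.8000e-02 4.0000e-03 5.0000e-03]
```

Call:
play_rows(plan=[[[1.0,1.0,10.2,0,0,0],[1.0,1.0,10.2,0,0,0],[1.0,1.0,10.2,0,0,0],[1.0,1.0,10.2,0,0,0]]])

```text
time_s: 3.75
tcp_pos: [0.4706, 0.3268, 0.25]
ee_rot: [[-0.0, -0.998, -0.061], [-0.0, -0.061, 0.998], [-1.0, 0.0, -0.0]]
wrist_force: [-0.3, -0.1, -0.7]
gripper_width: 0.996
```

```bash
python3 shot.py w3
```

```text
3.75 tcp [0.4706 0.3268 0.25  ] yaw 93.49 tilt [-1.  0. -0.] F [-0.3 -0.1 -0.7] g 0.996 j [ 51.  16.  -5.   0. -70. -47.]
cam [0.4732 0.257  0.4123] axis [-0.016  0.257 -0.966]
```

View pics/w3.png

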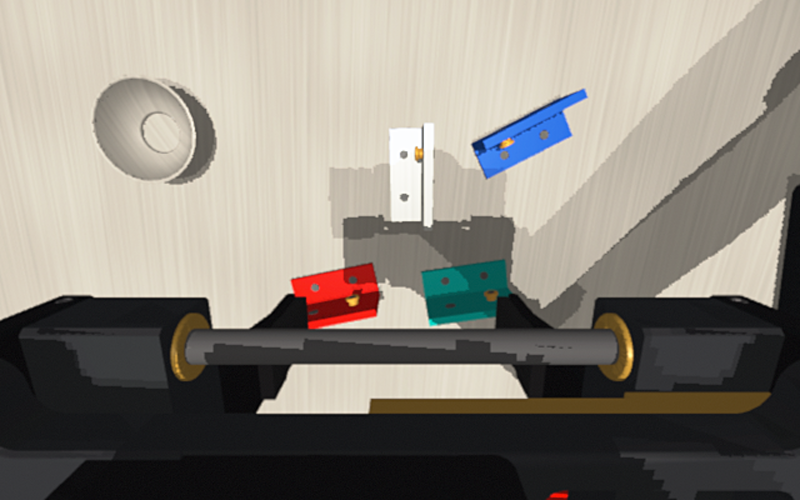

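```bash
python3 - <<'E'
from h import *
k,im,D=ld('w3'); v,u=np.mgrid[85:190,290:360]; d=D[v,u]
q=np.stack([(u-k[1])/k[0]*d,(v-k[2])/k[0]*d,d],-1)-k[4]; w=(q@k[3])
m=(w[...,2]>.057)&(w[...,2]<.068); p=w[m]
print('leg z',np.median(p[:,2]),p[:,2].std(),len(p))
rect=cv2.minAreaRect((p[:,:2]*1000).astype(np.float32)); print(rect)
for lo,hi in [(.0035,.009)]:
    f=w[(w[...,2]>lo)&(w[...,2]<hi)]; print('foot',cv2.minAreaRect((f[:,:2]*1000).astype(np.float32)))
ys=np.arange(p[:,1].min()+.004,p[:,1].max()-.003,.004)
mx=[p[abs(p[:,1]-y)<.002][:,0].max() for y in ys]; mn=[p[abs(p[:,1]-y)<.002][:,0].min() for y in ys]
print(np.polyfit(ys,mx,1),np.polyfit(ys,mn,1),np.degrees(np.arctan(-np.polyfit(ys,(np.array(mx)+mn)/2,1)[0])))
crop('w3',300,90,360,190,'w3a',6)
E
```

```text
leg z 0.06206370566240982 0.0010673737859318777 618
((448.5924987792969, 273.5692138671875), (8.10734748840332, 94.77264404296875), 4.34296989440918)
foot ((474.7734680175781, 274.98724365234375), (44.8740119934082, 94.41242218017578), 4.1465044021606445)
[-0.06161563  0.46895301] [-0.07783488  0.46596325] 3.988507892215286
w3a scale 6
```

View pics/w3a.png

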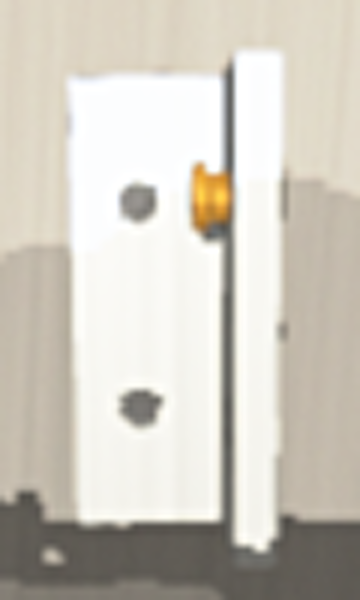

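```bash
python3 -c "
from h import *
st(); print(rel([.447,.2965,.029],tgt(94.1)))"
```

```text
3.8 tcp [0.4709 0.3262 0.2503] yaw 93.43 tilt [-1. -0.  0.] F [ 0.1 -0.2  0.2] g 0.996 j [ 51.  16.  -5.   0. -70. -47.]
[22.128  2.566 -2.823 -0.067  0.     0.   ]
```

Call:
play_rows(plan=[[[6.0,2.55,-2.8,-0.07,0,0],[11.0,2.55,-2.8,-0.07,0,0],[15.0,2.55,-2.8,-0.07,0,0],[15.0,2.55,-2.8,-0.07,0,0]]], hand=0.5)

```text
time_s: 4.3
tcp_pos: [0.4463, 0.2943, 0.098]
ee_rot: [[-0.004, -0.998, -0.07], [-0.005, -0.07, 0.998], [-1.0, 0.005, -0.005]]
wrist_force: [-0.1, 0.3, 0.9]
gripper_width: 0.629
```

```bash
python3 -c "
from h import *
st(); print(rel([.447,.2965,.029],tgt(94.1)))"; python3 shot.py w4
```

```text
4.3 tcp [0.4463 0.2943 0.098 ] yaw 94.0 tilt [-1.     0.005 -0.005] F [-0.1  0.3  0.9] g 0.629 j [ 51.  21. -22.  -0. -48. -47.]
[ 6.897 -0.116  0.247 -0.011 -0.026 -0.027]
4.3 tcp [0.4463 0.2943 0.098 ] yaw 94.0 tilt [-1.     0.005 -0.005] F [-0.1  0.3  0.9] g 0.629 j [ 51.  21. -22.  -0. -48. -47.]
cam [0.4502 0.2253 0.2605] axis [-0.022  0.253 -0.967]
```

View pics/w4.png

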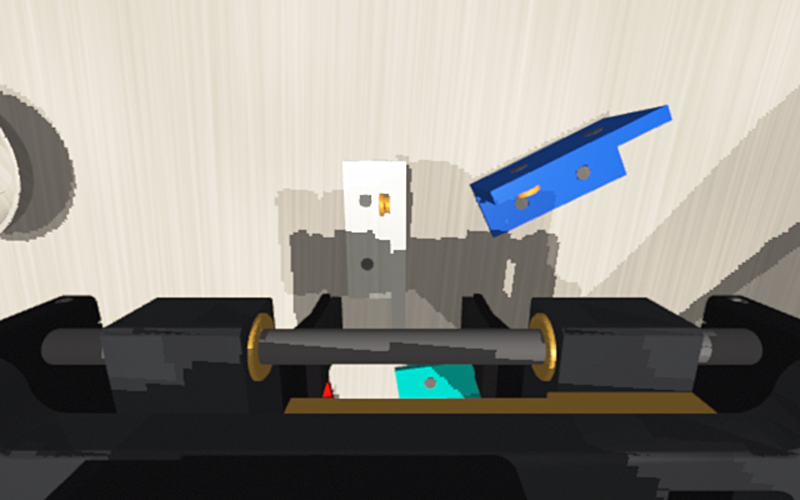

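Call:
play_rows(plan=[[[3.5,-0.1,0.2,0,0,0],[6.9,-0.1,0.2,0,0,0],[6.9,-0.1,0.2,0,0,0],[6.9,-0.1,0.2,0,0,0]]])

```text
time_s: 4.85
tcp_pos: [0.45, 0.3003, 0.0336]
ee_rot: [[0.003, -0.997, -0.072], [0.003, -0.072, 0.997], [-1.0, -0.004, 0.003]]
wrist_force: [1.0, 0.1, 0.6]
gripper_width: 0.503
```

Call:
play_rows(plan=[[[0,0,0,0,0,0],[0,0,0,0,0,0],[0,0,0,0,0,0],[0,0,0,0,0,0],[0,0,0,0,0,0]]], hand=0)

```text
time_s: 5.48
tcp_pos: [0.4483, 0.299, 0.0311]
ee_rot: [[-0.0, -0.997, -0.071], [-0.0, -0.071, 0.997], [-1.0, 0.0, -0.0]]
wrist_force: [-0.7, -0.8, 2.1]
gripper_width: 0.091
```

```bash
python3 shot.py w5
```

```text
5.47 tcp [0.4483 0.299  0.0311] yaw 94.1 tilt [-1.  0. -0.] F [-0.7 -0.8  2.1] g 0.091 j [ 51.  26. -25.   0. -39. -47.]
cam [0.4516 0.2292 0.1934] axis [-0.019  0.257 -0.966]
```

View pics/w5.png

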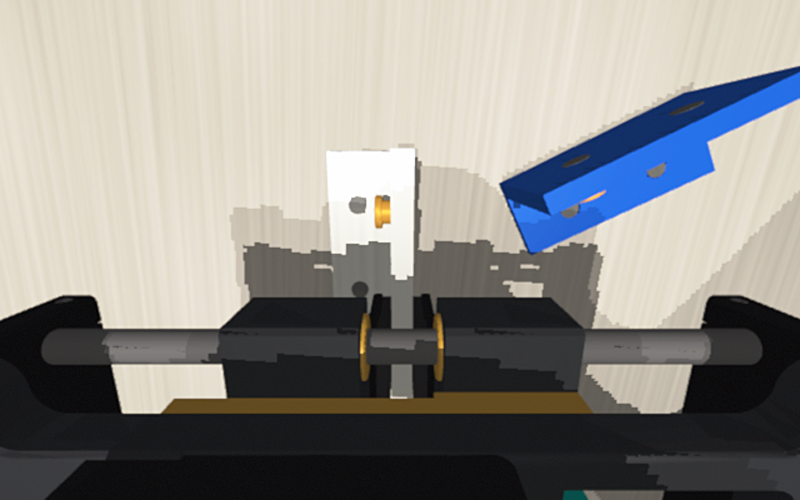

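```bash
cat >> h.py <<'E'
O=np.array([.540,-.073]); TH=3.35
def jig2w(x,y,z):  # mm
    a=np.radians(TH); return np.array([O[0]+(x*np.cos(a)-y*np.sin(a))/1e3,O[1]+(x*np.sin(a)+y*np.cos(a))/1e3,z/1e3])
def w2jig(p):
    a=np.radians(TH); d=(np.asarray(p[:2])-O)*1e3; return np.array([d[0]*np.cos(a)+d[1]*np.sin(a),-d[0]*np.sin(a)+d[1]*np.cos(a),p[2]*1e3]).round(2)
E
python3 -c "
from h import *
st(); print(rel(jig2w(6,177.5,100),tgt(93.35)))"
```

```text
5.53 tcp [0.4483 0.2989 0.0311] yaw 94.09 tilt [-1.  0. -0.] F [-1.1 -0.2  0.7] g 0.091 j [ 51.  26. -25.  -0. -39. -47.]
[-6.8860e+00 -7.3220e+00 -2.0015e+01  7.4000e-02 -1.0000e-03 -1.0000e-03]
```

Call:
play_rows(plan=[[[-3,0,0,0,0,0],[-6.9,0,0,0,0,0],[-6.9,-2.0,-5.0,0,0,0],[-6.9,-4.0,-10.0,0.07,0,0],[-6.9,-6,-15,0.07,0,0]]])

```text
time_s: 6.15
tcp_pos: [0.5189, 0.1522, 0.0995]
ee_rot: [[-0.001, -0.998, -0.06], [-0.0, -0.06, 0.998], [-1.0, 0.001, -0.0]]
wrist_force: [1.1, 0.5, -1.8]
gripper_width: 0.089
```

```bash
python3 -c "
from h import *
st(); print(rel(jig2w(6,177.5,60),tgt(93.35)))"
```

```text
6.15 tcp [0.5189 0.1522 0.0995] yaw 93.42 tilt [-1.     0.001 -0.   ] F [ 1.1  0.5 -1.8] g 0.089 j [ 34.  21. -21.  -0. -48. -30.]
[ 3.950e+00 -1.393e+00 -4.860e+00  7.000e-03 -1.000e-03 -6.000e-03]
```

Call:
play_rows(plan=[[[0,-1.0,-4.0,0,0,0],[2,-1.0,-4.0,0,0,0],[3.9,-1.0,-4.0,0,0,0],[3.9,-1.0,-4.0,0,0,0],[3.9,-1.0,-4.0,0,0,0]]])

```text
time_s: 6.78
tcp_pos: [0.5315, 0.1145, 0.0613]
ee_rot: [[0.0, -0.998, -0.06], [0.0, -0.06, 0.998], [-1.0, -0.0, -0.0]]
wrist_force: [0.1, -0.4, -2.6]
gripper_width: 0.092
```

```bash
python3 -c "
from h import *
st(); print(rel(jig2w(6,177.5,48),tgt(93.35)))";python3 shot.py w6
```

```text
6.78 tcp [0.5315 0.1145 0.0613] yaw 93.42 tilt [-1. -0. -0.] F [ 0.1 -0.4 -2.6] g 0.092 j [ 29.  24. -23.   0. -43. -26.]
[ 1.331 -0.348 -1.02   0.007 -0.     0.002]
6.78 tcp [0.5315 0.1145 0.0613] yaw 93.42 tilt [-1. -0. -0.] F [ 0.1 -0.4 -2.6] g 0.092 j [ 29.  24. -23.   0. -43. -26.]
cam [0.534  0.0447 0.2236] axis [-0.015  0.257 -0.966]
```

View pics/w6.png

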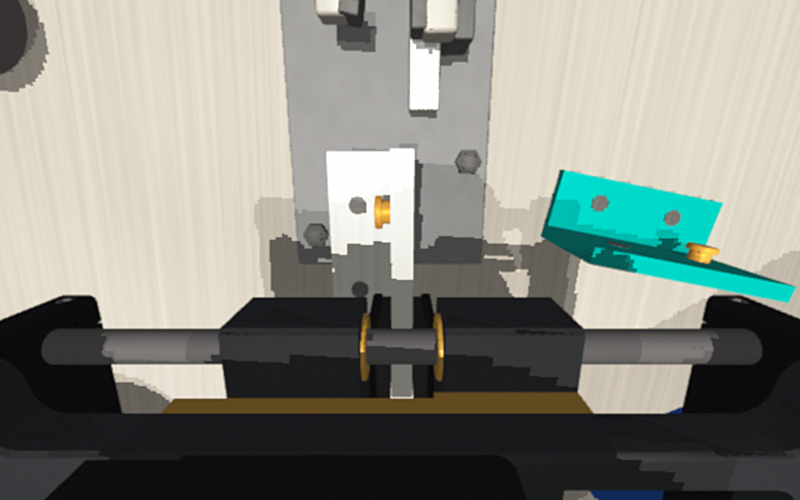

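```bash
python3 - <<'E'
from h import *
k,im,D=ld('w6'); v,u=np.mgrid[0:235,200:420]; d=D[v,u]
q=np.stack([(u-k[1])/k[0]*d,(v-k[2])/k[0]*d,d],-1)-k[4]; w=(q@k[3])
j=np.stack([*(lambda a,X,Y:(X*np.cos(a)+Y*np.sin(a),-X*np.sin(a)+Y*np.cos(a)))(np.radians(TH),w[...,0]-O[0],w[...,1]-O[1]),w[...,2]],-1)*1000
j=j[d>0]
def sl(zlo,zhi,ys,xl,xh,dy=2):
    for y in ys:
        b=j[(j[:,2]>zlo)&(j[:,2]<zhi)&(abs(j[:,1]-y)<dy)&(j[:,0]>xl)&(j[:,0]<xh)]
        if len(b)>3: print(y,'x',b[:,0].min().round(1),b[:,0].max().round(1),'z',np.median(b[:,2]).round(1),len(b))
print('fence');sl(28,36,range(60,104,4),-30,20)
print('leg');sl(85,98,range(100,190,6),-30,40)
print('jaws -x');sl(44,60,range(55,80,3),-30,6)
print('jaws +x');sl(36,60,range(50,80,3),6,60)
print('plate');sl(8,16,range(96,180,10),-80,80)
b=j[(j[:,2]>85)&(j[:,2]<98)];print('leg min y',b[:,1].min(), cv2.minAreaRect(b[:,:2].astype(np.float32)))
b=j[(j[:,2]>28)&(j[:,2]<36)&(abs(j[:,0])<25)];print('fence max y',b[:,1].max())
crop('w6',220,0,400,235,'w6a',2.5)
E
```

```text
fence
60 x -2.5 -2.4 z 31.1 9
64 x -7.0 -2.4 z 31.4 14
68 x -29.8 -2.5 z 32.2 261
72 x -16.4 -2.5 z 32.1 193
76 x -15.8 -2.5 z 32.1 184
80 x -16.0 -2.5 z 32.1 177
84 x -16.1 -2.5 z 32.1 181
88 x -16.2 -2.6 z 32.0 173
92 x -16.4 -2.6 z 32.1 169
96 x -16.3 -2.6 z 32.0 90
leg
118 x -2.9 4.7 z 92.2 173
124 x -3.0 4.8 z 92.1 190
130 x -3.0 4.8 z 92.2 165
136 x -2.6 4.8 z 92.2 165
142 x -2.7 4.9 z 92.2 162
148 x -2.7 4.9 z 92.2 152
154 x -2.8 4.9 z 92.3 154
160 x -2.8 5.0 z 92.3 145
166 x -2.9 5.0 z 92.2 71
jaws -x
58 x -20.9 -2.5 z 54.0 213
61 x -21.1 -2.5 z 54.1 351
64 x -21.2 -2.5 z 54.2 345
67 x -21.2 -2.5 z 53.6 436
70 x -20.9 -5.6 z 50.9 212
jaws +x
53 x 16.8 17.2 z 41.5 7
56 x 17.0 36.3 z 52.3 76
59 x 17.4 35.5 z 53.4 334
62 x 17.8 35.5 z 51.3 511
65 x 18.7 33.2 z 48.7 27
plate
96 x -45.1 61.2 z 12.2 1019
106 x -45.5 61.3 z 12.2 1025
116 x -45.2 61.4 z 12.1 494
126 x -45.4 61.3 z 12.1 499
136 x -45.1 61.6 z 12.1 511
146 x -45.0 61.6 z 12.1 475
156 x -44.6 61.7 z 12.2 398
166 x -45.3 61.4 z 12.0 384
176 x -45.3 61.3 z 11.9 365
leg min y 114.74266345204288 ((0.9853975772857666, 140.43588256835938), (51.41056823730469, 7.87276554107666), 89.79755401611328)
fence max y 186.3978628029863
w6a scale 2.5
```

View pics/w6a.png

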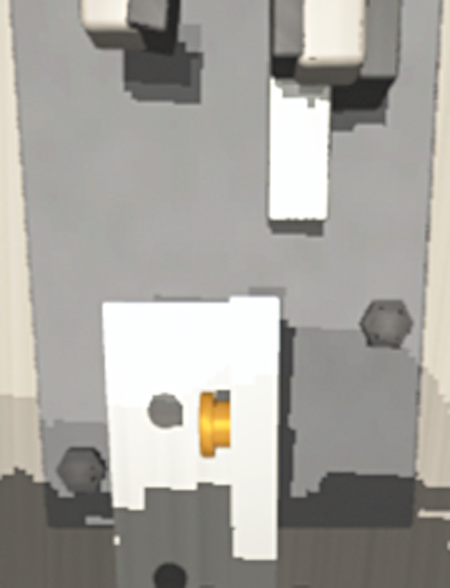

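```bash
sed -i 's/O=np.array(\[.540/O=np.array([.541/' h.py; python3 -c "
from h import *
st(); print(w2jig(r.sense()['tcp_pos']));print(rel(jig2w(6,177.5,45),tgt(93.35)))"
```

```text
6.83 tcp [0.5318 0.1147 0.0617] yaw 93.42 tilt [-1.    -0.001  0.   ] F [ 0.1 -0.4 -2.3] g 0.088 j [ 29.  24. -23.   0. -43. -26.]
[  1.74 187.93  61.68]
[ 1.668 -0.422 -1.044  0.007  0.002  0.007]
```

Call:
play_rows(plan=[[[0.4,-0.42,-1.0,0,0,0],[0.8,-0.42,-1.0,0,0,0],[1.6,-0.42,-1.0,0,0,0],[1.6,-0.42,-1.0,0,0,0],[1.6,-0.42,-1.0,0,0,0]]])

```text
time_s: 7.45
tcp_pos: [0.5361, 0.1047, 0.045]
ee_rot: [[-0.0, -0.998, -0.06], [-0.0, -0.06, 0.998], [-1.0, 0.0, -0.0]]
wrist_force: [-0.6, 1.0, -1.2]
gripper_width: 0.091
```

```bash
python3 -c "
from h import *
st(); print(w2jig(r.sense()['tcp_pos']));print(rel(jig2w(6,145.5,43.5),tgt(93.35)))"
```

```text
7.45 tcp [0.5361 0.1047 0.045 ] yaw 93.41 tilt [-1.  0. -0.] F [-0.6  1.  -1.2] g 0.091 j [ 28.  26. -23.   0. -41. -25.]
[  5.47 177.67  44.96]
[ 1.470e-01 -5.000e-02 -3.217e+00  6.000e-03 -1.000e-03 -1.000e-03]
```

Call:
play_rows(plan=[[[0.15,-0.05,0,0,0,0],[0.15,-0.05,-1.0,0,0,0],[0.15,-0.05,-2.0,0,0,0],[0.15,-0.05,-3.2,0,0,0],[0.15,-0.05,-3.2,0,0,0]]])

```text
time_s: 8.07
tcp_pos: [0.5383, 0.0714, 0.0435]
ee_rot: [[-0.0, -0.998, -0.057], [-0.0, -0.057, 0.998], [-1.0, 0.0, -0.0]]
wrist_force: [-0.4, 0.2, -2.7]
gripper_width: 0.093
```

```bash
python3 -c "
from h import *
st(); print(w2jig(r.sense()['tcp_pos']))";python3 shot.py w7
```

```text
8.07 tcp [0.5383 0.0714 0.0435] yaw 93.29 tilt [-1.  0. -0.] F [-0.4  0.2 -2.7] g 0.093 j [ 25.  26. -24.  -0. -41. -21.]
[  5.78 144.34  43.53]
8.07 tcp [0.5383 0.0714 0.0435] yaw 93.29 tilt [-1.  0. -0.] F [-0.4  0.2 -2.7] g 0.093 j [ 25.  26. -24.  -0. -41. -21.]
cam [0.5407 0.0016 0.2058] axis [-0.015  0.257 -0.966]
```

View pics/w7.png

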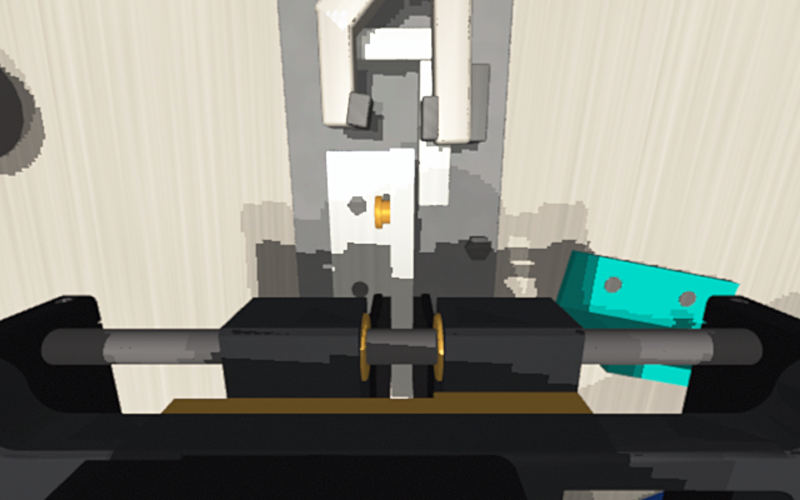

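Call:
play_rows(plan=[[[0,0.1,0,0,0,0],[0,0.2,0,0,0,0],[0,0.3,0,0,0,0],[0,0.35,0,0,0,0],[0,0.35,0,0,0,0]]])

```text
time_s: 8.75
tcp_pos: [0.5349, 0.0725, 0.0436]
ee_rot: [[0.0, -0.998, -0.059], [0.0, -0.059, 0.998], [-1.0, -0.0, 0.0]]
wrist_force: [0.6, -0.2, -2.7]
gripper_width: 0.089
```

```bash
python3 -c "
from h import *
st(); print(w2jig(r.sense()['tcp_pos']))"
```

```text
8.75 tcp [0.5349 0.0725 0.0436] yaw 93.4 tilt [-1. -0.  0.] F [ 0.6 -0.2 -2.7] g 0.089 j [ 25.  25. -24.  -0. -40. -22.]
[  2.43 145.66  43.57]
```

Call:
play_rows(plan=[[[0,0.03,0,0,0,0],[0,0.06,0,0,0,0],[0,0.1,0,0,0,0],[0,0.1,0,0,0,0]]])

```text
time_s: 9.25
tcp_pos: [0.5344, 0.0725, 0.0437]
ee_rot: [[0.001, -0.998, -0.059], [0.0, -0.059, 0.998], [-1.0, -0.001, 0.0]]
wrist_force: [0.9, 0.1, -2.7]
gripper_width: 0.09
```

```bash
python3 -c "
from h import *
st(); print(w2jig(r.sense()['tcp_pos']))"; python3 shot.py w8; python3 -c "
from h import *
crop('w8',220,0,400,235,'w8a',2.5)"
```

```text
9.25 tcp [0.5344 0.0725 0.0437] yaw 93.41 tilt [-1.    -0.001  0.   ] F [ 0.9  0.1 -2.7] g 0.09 j [ 25.  25. -24.   0. -40. -22.]
[  1.9  145.65  43.68]
9.25 tcp [0.5344 0.0725 0.0437] yaw 93.41 tilt [-1.    -0.001  0.   ] F [ 0.9  0.1 -2.7] g 0.09 j [ 25.  25. -24.   0. -40. -22.]
cam [0.5367 0.0026 0.2059] axis [-0.014  0.258 -0.966]
w8a scale 2.5
```

View pics/w8a.png

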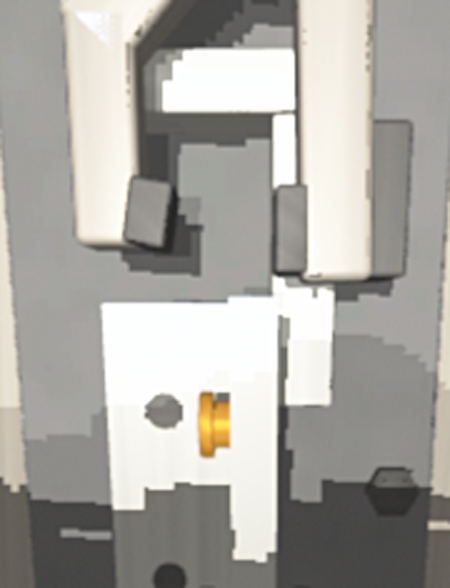

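```bash
python3 - <<'E'
from h import *
k,im,D=ld('w8'); v,u=np.mgrid[0:235,200:420]; d=D[v,u]
q=np.stack([(u-k[1])/k[0]*d,(v-k[2])/k[0]*d,d],-1)-k[4]; w=(q@k[3])
j=np.stack([*(lambda a,X,Y:(X*np.cos(a)+Y*np.sin(a),-X*np.sin(a)+Y*np.cos(a)))(np.radians(TH),w[...,0]-O[0],w[...,1]-O[1]),w[...,2]],-1)*1000
j=j[d>0]
def sl(zlo,zhi,ys,xl,xh,dy=2):
    for y in ys:
        b=j[(j[:,2]>zlo)&(j[:,2]<zhi)&(abs(j[:,1]-y)<dy)&(j[:,0]>xl)&(j[:,0]<xh)]
        if len(b)>3: print(y,'x',b[:,0].min().round(1),b[:,0].max().round(1),'z',np.median(b[:,2]).round(1),len(b))
print('fence');sl(28,36,range(40,104,6),-30,20)
print('leg');sl(65,80,range(60,120,6),-30,20)
print('jaws');sl(44,60,range(46,80,3),-30,6);sl(36,60,range(46,80,3),6,60)
E
```

```text
fence
40 x -7.6 -3.4 z 32.1 72
46 x -8.2 -3.4 z 32.4 80
52 x -3.5 -3.4 z 31.5 7
58 x -3.5 -3.5 z 31.3 8
64 x -3.6 -3.5 z 31.3 8
70 x -16.9 -3.5 z 32.1 169
76 x -17.1 -4.7 z 32.0 161
82 x -17.2 -4.7 z 32.1 160
88 x -17.4 -4.8 z 32.1 158
94 x -17.0 -4.8 z 32.0 139
leg
72 x -3.1 4.5 z 74.6 76
78 x -3.2 4.5 z 74.5 171
84 x -3.2 4.1 z 74.5 180
90 x -3.2 4.2 z 74.5 175
96 x -3.3 4.2 z 74.6 162
102 x -3.3 4.2 z 74.6 163
108 x -3.4 4.3 z 74.5 159
114 x -3.4 4.3 z 74.5 152
jaws
46 x -21.7 -7.7 z 54.0 290
49 x -21.9 -7.8 z 54.1 283
52 x -21.9 -3.4 z 54.1 328
55 x -22.0 -3.5 z 54.1 365
58 x -22.2 -3.5 z 54.0 371
61 x -22.3 -3.5 z 54.0 357
64 x -22.6 -3.5 z 54.1 355
67 x -22.0 -3.5 z 53.9 324
70 x -21.4 -8.9 z 53.1 98
46 x 21.8 34.4 z 52.9 278
49 x 20.4 35.0 z 53.0 272
52 x 15.6 35.1 z 53.4 343
55 x 15.6 34.6 z 53.5 387
58 x 16.2 34.9 z 53.4 370
61 x 16.7 34.9 z 52.9 390
64 x 17.2 33.1 z 50.3 135
```

Call:
play_rows(plan=[[[0,0.05,0,0,0,0],[0,0.1,0,0,0,0],[0,0.1,0,0,0,0],[0,0.1,0,0,0,0]]])

```text
time_s: 9.8
tcp_pos: [0.5339, 0.0726, 0.0438]
ee_rot: [[0.002, -0.998, -0.06], [0.0, -0.06, 0.998], [-1.0, -0.002, 0.0]]
wrist_force: [4.4, -1.5, -4.1]
gripper_width: 0.089
```

```bash
python3 -c "
from h import *
st(); print(w2jig(r.sense()['tcp_pos']))"
```

```text
9.8 tcp [0.5339 0.0726 0.0438] yaw 93.43 tilt [-1.    -0.002  0.   ] F [ 4.4 -1.5 -4.1] g 0.089 j [ 25.  25. -24.   0. -40. -22.]
[  1.41 145.75  43.83]
```

Call:
play_rows(plan=[[[0,0,-0.6,0,0,0],[0,0,-1.3,0,0,0],[0,0,-2.0,0,0,0],[0,0,-2.0,0,0,0]]])

```text
time_s: 10.3
tcp_pos: [0.5353, 0.052, 0.0441]
ee_rot: [[0.003, -0.998, -0.059], [0.001, -0.059, 0.998], [-1.0, -0.003, 0.0]]
wrist_force: [4.5, 0.6, -2.8]
gripper_width: 0.092
```

```bash
python3 -c "
from h import *
st(); print(w2jig(r.sense()['tcp_pos']))"; python3 shot.py w9; python3 -c "
from h import *
crop('w9',220,0,400,235,'w9a',2.5)"
```

```text
10.3 tcp [0.5353 0.052  0.0441] yaw 93.38 tilt [-1.    -0.003  0.   ] F [ 4.5  0.6 -2.8] g 0.092 j [ 23.  25. -25.   0. -40. -19.]
[  1.65 125.12  44.06]
10.3 tcp [0.5353 0.052  0.0441] yaw 93.38 tilt [-1.    -0.003  0.   ] F [ 4.5  0.6 -2.8] g 0.092 j [ 23.  25. -25.   0. -40. -19.]
cam [ 0.5374 -0.018   0.2063] axis [-0.013  0.258 -0.966]
w9a scale 2.5
```

View pics/w9a.png

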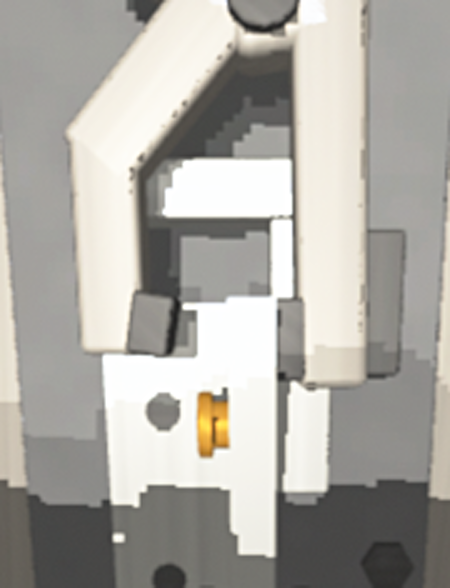

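Call:
play_rows(plan=[[[0.04,0,-0.4,0,0,0],[0.04,0,-0.9,0,0,0],[0.04,0,-1.4,0,0,0],[0.04,0,-1.4,0,0,0],[0.04,0,-1.4,0,0,0]]])

```text
time_s: 10.98
tcp_pos: [0.5363, 0.0383, 0.0437]
ee_rot: [[0.003, -0.998, -0.059], [0.001, -0.059, 0.998], [-1.0, -0.003, 0.0]]
wrist_force: [5.3, 1.2, -2.9]
gripper_width: 0.09
```

```bash
python3 -c "
from h import *
st(); print(w2jig(r.sense()['tcp_pos']))"
```

```text
10.97 tcp [0.5363 0.0383 0.0437] yaw 93.39 tilt [-1.    -0.003  0.   ] F [ 5.3  1.2 -2.9] g 0.09 j [ 21.  25. -25.   0. -40. -18.]
[  1.82 111.36  43.71]
```

Contact with the stop is expected within about 3–4 mm; small steps now.

Call:
play_rows(plan=[[[0,0,-0.08,0,0,0],[0,0,-0.16,0,0,0],[0,0,-0.25,0,0,0],[0,0,-0.25,0,0,0],[0,0,-0.25,0,0,0]]])

```text
time_s: 11.6
tcp_pos: [0.5365, 0.0363, 0.0437]
ee_rot: [[0.003, -0.998, -0.059], [0.001, -0.059, 0.998], [-1.0, -0.003, 0.001]]
wrist_force: [4.8, 2.2, -2.6]
gripper_width: 0.083
```

```bash
python3 -c "
from h import *
st(); print(w2jig(r.sense()['tcp_pos']))"
```

```text
11.6 tcp [0.5365 0.0363 0.0437] yaw 93.39 tilt [-1.    -0.003  0.001] F [ 4.8  2.2 -2.6] g 0.083 j [ 21.  25. -25.  -0. -40. -18.]
[  1.87 109.36  43.74]
```

Call:
play_rows(plan=[[[0,0,-0.05,0,0,0],[0,0,-0.1,0,0,0],[0,0,-0.15,0,0,0],[0,0,-0.15,0,0,0]]])

```text
time_s: 12.1
tcp_pos: [0.5366, 0.0349, 0.0437]
ee_rot: [[0.003, -0.998, -0.059], [0.001, -0.059, 0.998], [-1.0, -0.003, 0.001]]
wrist_force: [4.6, 3.0, -2.1]
gripper_width: 0.087
```

```bash
python3 -c "
from h import *
st(); print(w2jig(r.sense()['tcp_pos']))"
```

```text
12.1 tcp [0.5366 0.0349 0.0437] yaw 93.39 tilt [-1.    -0.003  0.001] F [ 4.6  3.  -2.1] g 0.087 j [ 21.  25. -25.  -0. -40. -18.]
[  1.87 107.97  43.71]
```

Call:
play_rows(plan=[[[0,0,-0.05,0,0,0],[0,0,-0.1,0,0,0],[0,0,-0.15,0,0,0],[0,0,-0.15,0,0,0]]])

```text
time_s: 12.6
tcp_pos: [0.5366, 0.0343, 0.0438]
ee_rot: [[0.004, -0.998, -0.059], [0.003, -0.059, 0.998], [-1.0, -0.004, 0.002]]
wrist_force: [3.5, 7.4, -1.3]
gripper_width: 0.091
```

```bash
python3 -c "
from h import *
st(); print(w2jig(r.sense()['tcp_pos']))"
```

```text
12.6 tcp [0.5366 0.0343 0.0438] yaw 93.38 tilt [-1.    -0.004  0.002] F [ 3.5  7.4 -1.3] g 0.091 j [ 21.  25. -25.  -0. -40. -17.]
[  1.9  107.35  43.82]
```

Call:
play_rows(plan=[[[0.04,0,-0.03,0,0,0],[0.08,0,-0.03,0,0,0],[0.08,0,-0.03,0,0,0],[0.08,0,-0.03,0,0,0]]])

```text
time_s: 13.1
tcp_pos: [0.5367, 0.0343, 0.0436]
ee_rot: [[0.004, -0.998, -0.059], [0.003, -0.059, 0.998], [-1.0, -0.004, 0.003]]
wrist_force: [1.7, 8.6, 2.5]
gripper_width: 0.091
```

```bash
python3 -c "
from h import *
print(w2jig(r.sense()['tcp_pos']))"; python3 shot.py w10; python3 -c "
from h import *
crop('w10',220,0,400,235,'w10a',2.5)"
```

```text
[  1.94 107.4   43.57]
13.1 tcp [0.5367 0.0343 0.0436] yaw 93.4 tilt [-1.    -0.004  0.003] F [1.7 8.6 2.5] g 0.091 j [ 21.  25. -25.  -0. -40. -17.]
cam [ 0.5385 -0.036   0.2056] axis [-0.012  0.26  -0.966]
w10a scale 2.5
```

View pics/w10a.png

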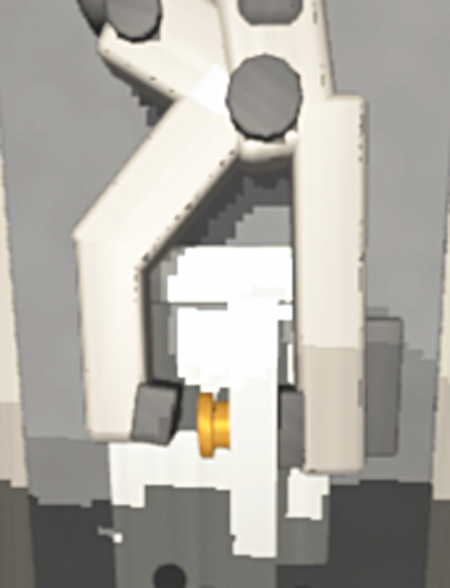

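Call:
play_rows(plan=[[[0,0,0,0,0,0],[0,0,0,0,0,0],[0,0,0,0,0,0]]], hand=0.4)

```text
time_s: 13.52
tcp_pos: [0.5338, 0.0317, 0.0419]
ee_rot: [[-0.003, -0.998, -0.058], [-0.001, -0.058, 0.998], [-1.0, 0.003, -0.001]]
wrist_force: [-1.4, 0.2, -0.5]
gripper_width: 0.339
```

Call:
play_rows(plan=[[[-3,0,0,0,0,0],[-8,0,0,0,0,0],[-12,0,0,0,0,0],[-12,0,0,0,0,0]]])

```text
time_s: 14.02
tcp_pos: [0.5367, 0.0326, 0.1657]
ee_rot: [[0.006, -0.998, -0.059], [0.002, -0.059, 0.998], [-1.0, -0.006, 0.001]]
wrist_force: [0.4, 0.4, 0.1]
gripper_width: 0.399
```

```bash
python3 shot.py w11
```

```text
14.03 tcp [0.5367 0.0326 0.1657] yaw 93.38 tilt [-1.    -0.006  0.001] F [0.4 0.4 0.1] g 0.399 j [ 21.  16. -17.   0. -56. -17.]
cam [ 0.5382 -0.0375  0.3278] axis [-0.01   0.259 -0.966]
```

View pics/w11.png

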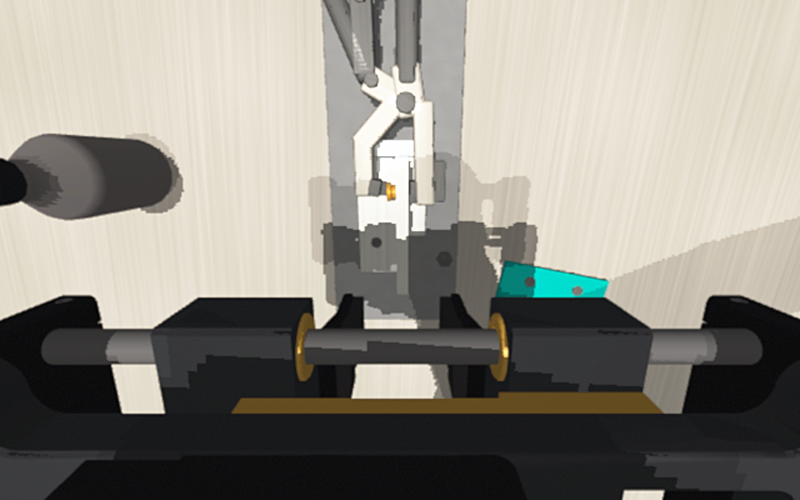

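```bash
python3 - <<'E'
from h import *
k,im,D=ld('w2'); v,u=np.mgrid[0:235,200:420]; d=D[v,u]
q=np.stack([(u-k[1])/k[0]*d,(v-k[2])/k[0]*d,d],-1)-k[4]; w=(q@k[3])
a=np.radians(TH);X=w[...,0]-.5398;Y=w[...,1]-O[1]
j=np.stack([X*np.cos(a)+Y*np.sin(a),-X*np.sin(a)+Y*np.cos(a),w[...,2]],-1)*1000
j=j[(d>0)&(j[...,2]>36)]
for y in range(-185,0,8):
    b=j[abs(j[:,1]-y)<2]; xs=np.sort(b[:,0])
    if len(xs):
        g=np.split(xs,np.where(np.diff(xs)>4)[0]+1); print(y,[(s[0].round(1),s[-1].round(1)) for s in g])
E
python3 -c "
from h import *
print(w2jig(r.sense()['tcp_pos']));print(rel(jig2w(25,-83,170),tgt(93.35)))"
```

```text
-177 [(np.float64(79.8), np.float64(86.6))]
-169 [(np.float64(76.1), np.float64(81.8))]
-161 [(np.float64(71.9), np.float64(77.9))]
-153 [(np.float64(68.2), np.float64(73.7))]
-145 [(np.float64(-7.1), np.float64(6.7)), (np.float64(66.6), np.float64(71.7))]
-137 [(np.float64(-6.6), np.float64(7.3)), (np.float64(64.5), np.float64(82.6))]
-129 [(np.float64(-7.2), np.float64(7.6)), (np.float64(62.8), np.float64(81.3))]
-121 [(np.float64(-6.7), np.float64(7.2)), (np.float64(60.8), np.float64(77.2))]
-113 [(np.float64(-7.4), np.float64(9.2)), (np.float64(59.3), np.float64(74.7))]
-105 [(np.float64(-6.9), np.float64(12.4)), (np.float64(56.0), np.float64(70.6))]
-97 [(np.float64(-7.5), np.float64(16.9)), (np.float64(48.9), np.float64(67.3))]
-89 [(np.float64(-7.0), np.float64(7.3)), (np.float64(12.3), np.float64(21.5)), (np.float64(39.0), np.float64(62.9))]
-81 [(np.float64(-7.7), np.float64(6.5)), (np.float64(15.3), np.float64(24.8)), (np.float64(39.0), np.float64(60.6))]
-73 [(np.float64(-7.2), np.float64(7.1)), (np.float64(20.0), np.float64(29.3)), (np.float64(42.4), np.float64(56.1))]
-65 [(np.float64(-7.8), np.float64(6.5)), (np.float64(22.8), np.float64(54.5))]
-57 [(np.float64(-7.5), np.float64(7.0)), (np.float64(22.1), np.float64(51.2))]
-49 [(np.float64(-6.9), np.float64(6.3)), (np.float64(21.8), np.float64(48.1))]
-41 [(np.float64(-7.7), np.float64(7.0)), (np.float64(22.0), np.float64(43.6))]
-33 [(np.float64(-7.2), np.float64(8.0)), (np.float64(21.4), np.float64(40.7))]
-25 [(np.float64(-9.2), np.float64(9.5)), (np.float64(19.3), np.float64(37.4))]
-17 [(np.float64(-10.2), np.float64(33.7))]
-9 [(np.float64(-10.9), np.float64(29.4))]
-1 [(np.float64(-18.6), np.float64(18.7))]
[  0.36 105.53 163.36]
[-6.7500e-01 -2.4660e+00 -1.8853e+01 -0.0000e+00  5.0000e-03  8.0000e-03]
```

Call:
play_rows(plan=[[[-0.7,-2.6,-6,0,0,0],[-0.7,-2.6,-12,0,0,0],[-0.7,-2.6,-18.4,0,0,0],[-0.7,-2.6,-18.4,0,0,0],[-0.7,-2.6,-18.4,0,0,0]]], hand=1)

```text
time_s: 14.7
tcp_pos: [0.5709, -0.1498, 0.1675]
ee_rot: [[-0.004, -0.998, -0.058], [0.0, -0.058, 0.998], [-1.0, 0.004, 0.001]]
wrist_force: [-1.3, 0.2, 0.3]
gripper_width: 0.879
```

```bash
python3 -c "
from h import *
print(w2jig(r.sense()['tcp_pos']));print(rel(jig2w(27,-78,29),tgt(93.35)))"; python3 shot.py w12
```

```text
[ 25.37 -78.39 167.53]
[ 1.3852e+01 -2.1600e-01  2.9000e-02 -4.0000e-03  4.0000e-03 -2.2000e-02]
14.7 tcp [ 0.5709 -0.1498  0.1675] yaw 93.31 tilt [-1.     0.004  0.001] F [-1.3  0.2  0.3] g 0.879 j [  1.  21.  -9.  -0. -60.   2.]
cam [ 0.5739 -0.2197  0.3297] axis [-0.019  0.258 -0.966]
```

View pics/w12.png

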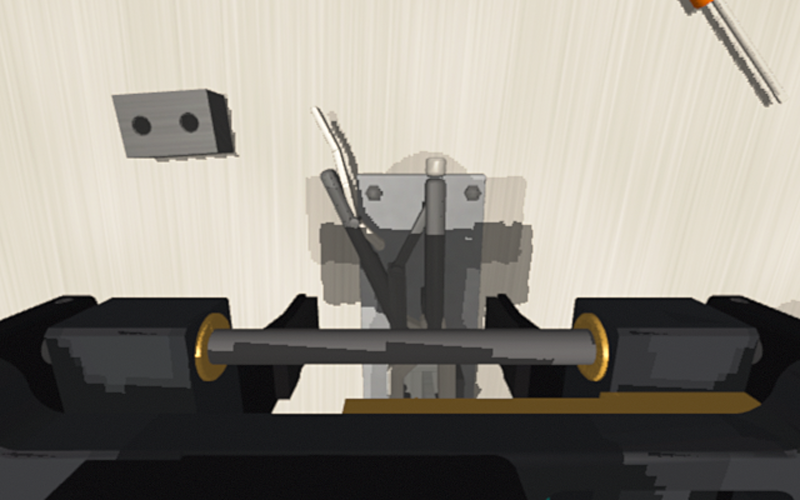

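Call:
play_rows(plan=[[[4,-0.15,0,0,0,0],[8,-0.15,0,0,0,0],[8,-0.15,0,0,0,0],[8,-0.15,0,0,0,0]]])

```text
time_s: 15.25
tcp_pos: [0.5748, -0.1486, 0.0907]
ee_rot: [[0.002, -0.998, -0.062], [-0.001, -0.062, 0.998], [-1.0, -0.002, -0.001]]
wrist_force: [-0.5, 0.2, 0.4]
gripper_width: 1.003
```

```bash
python3 -c "
from h import *
print(w2jig(r.sense()['tcp_pos']));print(rel(jig2w(27,-78,29),tgt(93.35)))"; python3 shot.py w13
```

```text
[ 29.35 -77.47  90.74]
[ 6.174e+00  2.470e-01 -4.700e-02  1.800e-02 -5.000e-03  1.100e-02]
15.25 tcp [ 0.5748 -0.1486  0.0907] yaw 93.53 tilt [-1.    -0.002 -0.001] F [-0.5  0.2  0.4] g 1.003 j [  1.  26. -14.   0. -50.   2.]
cam [ 0.5771 -0.2184  0.253 ] axis [-0.014  0.257 -0.966]
```

View pics/w13.png

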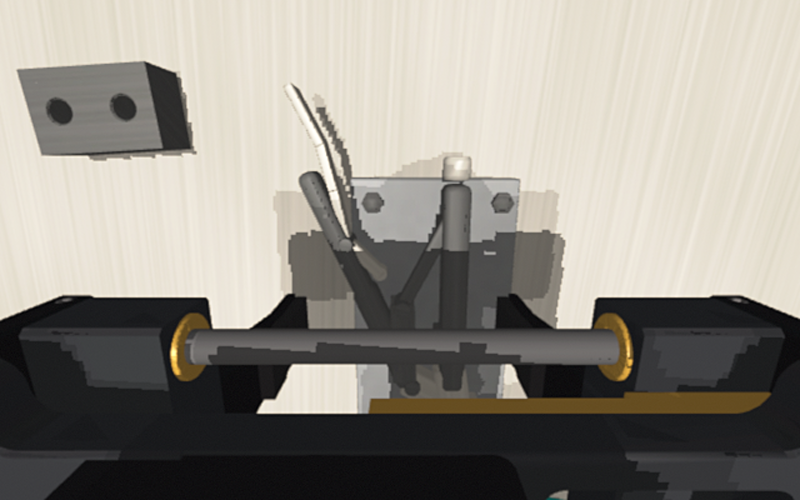

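Call:
play_rows(plan=[[[1,0.1,0,0,0,0],[3,0.1,0,0,0,0],[3,0.1,0,0,0,0]]])

```text
time_s: 15.68
tcp_pos: [0.5716, -0.1494, 0.0584]
ee_rot: [[-0.003, -0.998, -0.059], [0.0, -0.059, 0.998], [-1.0, 0.003, 0.0]]
wrist_force: [-0.5, -0.2, -0.3]
gripper_width: 0.999
```

```bash
python3 -c "
from h import *
st();print(w2jig(r.sense()['tcp_pos']));print(rel(jig2w(27,-78,29),tgt(93.35)))"
```

```text
15.68 tcp [ 0.5716 -0.1494  0.0584] yaw 93.37 tilt [-1.     0.003  0.   ] F [-0.5 -0.2 -0.3] g 0.999 j [  1.  28. -16.  -0. -46.   2.]
[ 26.03 -78.1   58.42]
[ 2.941e+00 -1.040e-01  9.000e-03  2.000e-03  2.000e-03 -1.500e-02]
```

Call:
play_rows(plan=[[[0,0,0,0,0,0],[1,0,0,0,0,0],[2,0,0,0,0,0],[2.9,0,0,0,0,0],[2.9,0,0,0,0,0]]])

```text
time_s: 16.3
tcp_pos: [0.5719, -0.1495, 0.0291]
ee_rot: [[-0.002, -0.998, -0.059], [0.0, -0.059, 0.998], [-1.0, 0.002, 0.0]]
wrist_force: [-0.2, -0.3, 0.4]
gripper_width: 1.003
```

Call:
play_rows(plan=[[[0,0,0,0,0,0],[0,0,0,0,0,0]]])

```text
time_s: 16.55
tcp_pos: [0.573, -0.1495, 0.0307]
ee_rot: [[0.001, -0.998, -0.059], [-0.0, -0.059, 0.998], [-1.0, -0.001, -0.0]]
wrist_force: [0.2, 0.6, -0.4]
gripper_width: 1.003
```

```bash
python3 -c "
from h import *
st();print(w2jig(r.sense()['tcp_pos']))"; python3 shot.py w14
```

```text
16.55 tcp [ 0.573  -0.1495  0.0307] yaw 93.4 tilt [-1.    -0.001 -0.   ] F [ 0.2  0.6 -0.4] g 1.003 j [  1.  30. -17.   0. -42.   2.]
[ 27.45 -78.26  30.69]
16.55 tcp [ 0.573  -0.1495  0.0307] yaw 93.4 tilt [-1.    -0.001 -0.   ] F [ 0.2  0.6 -0.4] g 1.003 j [  1.  30. -17.   0. -42.   2.]
cam [ 0.5753 -0.2194  0.1929] axis [-0.015  0.257 -0.966]
```

View pics/w14.png

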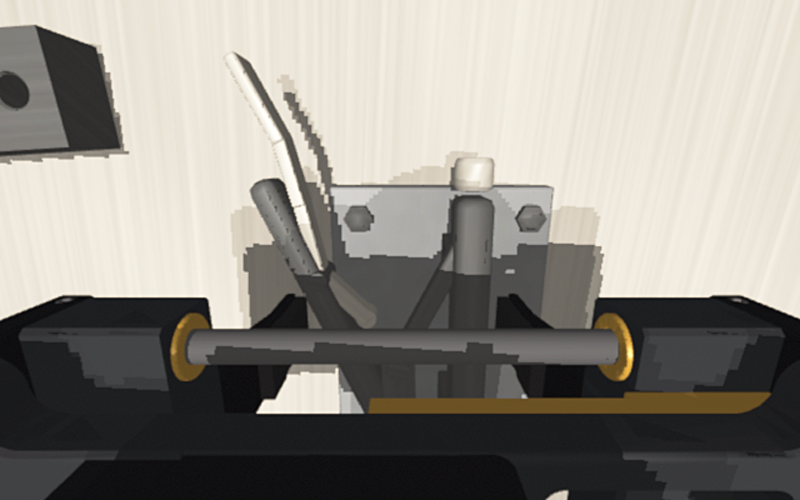

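Call:
play_rows(plan=[[[0,0.05,0,0,0,0],[0,0.1,0,0,0,0],[0,0.1,0,0,0,0]]], hand=0.8)

```text
time_s: 16.98
tcp_pos: [0.5724, -0.1495, 0.0306]
ee_rot: [[0.002, -0.998, -0.059], [-0.0, -0.059, 0.998], [-1.0, -0.002, -0.0]]
wrist_force: [2.7, -1.1, -1.0]
gripper_width: 0.818
```

```bash
python3 -c "
from h import *
st();print(w2jig(r.sense()['tcp_pos']))"
```

```text
16.98 tcp [ 0.5724 -0.1495  0.0306] yaw 93.41 tilt [-1.    -0.002 -0.   ] F [ 2.7 -1.1 -1. ] g 0.818 j [  1.  30. -17.   0. -42.   2.]
[ 26.85 -78.24  30.58]
```

Call:
play_rows(plan=[[[0,0.1,0,0,0,0],[0,0.2,0,0,0,0],[0,0.3,0,0,0,0],[0,0.3,0,0,0,0]]], hand=0.73)

```text
time_s: 17.48
tcp_pos: [0.5696, -0.1498, 0.0306]
ee_rot: [[0.002, -0.998, -0.059], [-0.0, -0.059, 0.998], [-1.0, -0.002, -0.0]]
wrist_force: [3.5, -0.8, -2.0]
gripper_width: 0.732
```

```bash
python3 -c "
from h import *
st();print(w2jig(r.sense()['tcp_pos']))"
```

```text
17.48 tcp [ 0.5696 -0.1498  0.0306] yaw 93.4 tilt [-1.    -0.002 -0.   ] F [ 3.5 -0.8 -2. ] g 0.732 j [  1.  30. -18.   0. -42.   2.]
[ 24.1  -78.31  30.57]
```

Call:
play_rows(plan=[[[0,0.1,0,0,0,0],[0,0.2,0,0,0,0],[0,0.3,0,0,0,0],[0,0.3,0,0,0,0]]], hand=0.66)

```text
time_s: 17.98
tcp_pos: [0.5667, -0.1499, 0.0306]
ee_rot: [[0.002, -0.998, -0.06], [-0.0, -0.06, 0.998], [-1.0, -0.002, -0.0]]
wrist_force: [4.6, -0.7, -1.6]
gripper_width: 0.668
```

```bash
python3 -c "
from h import *
st();print(w2jig(r.sense()['tcp_pos']))"
```

```text
17.98 tcp [ 0.5667 -0.1499  0.0306] yaw 93.42 tilt [-1.    -0.002 -0.   ] F [ 4.6 -0.7 -1.6] g 0.668 j [  1.  30. -18.   0. -42.   2.]
[ 21.12 -78.27  30.58]
```

Call:
play_rows(plan=[[[0,0.1,0,0,0,0],[0,0.2,0,0,0,0],[0,0.28,0,0,0,0],[0,0.28,0,0,0,0]]], hand=0.6)

```text
time_s: 18.48
tcp_pos: [0.5638, -0.1503, 0.0306]
ee_rot: [[0.002, -0.998, -0.06], [-0.0, -0.06, 0.998], [-1.0, -0.002, -0.001]]
wrist_force: [5.7, -3.0, -2.5]
gripper_width: 0.603
```

```bash
python3 -c "
from h import *
st();print(w2jig(r.sense()['tcp_pos']))"
```

```text
18.48 tcp [ 0.5638 -0.1503  0.0306] yaw 93.43 tilt [-1.    -0.002 -0.001] F [ 5.7 -3.  -2.5] g 0.603 j [  1.  30. -19.   0. -42.   2.]
[ 18.27 -78.53  30.57]
```

Call:
play_rows(plan=[[[0,0.1,0,0,0,0],[0,0.2,0,0,0,0],[0,0.3,0,0,0,0],[0,0.3,0,0,0,0]]], hand=0.53)

```text
time_s: 18.98
tcp_pos: [0.5586, -0.1501, 0.0299]
ee_rot: [[-0.003, -0.998, -0.059], [0.0, -0.059, 0.998], [-1.0, 0.003, 0.0]]
wrist_force: [-0.3, 0.3, -0.4]
gripper_width: 0.532
```

```bash
python3 -c "
from h import *
st();print(w2jig(r.sense()['tcp_pos']))"
```

```text
18.98 tcp [ 0.5586 -0.1501  0.0299] yaw 93.38 tilt [-1.     0.003  0.   ] F [-0.3  0.3 -0.4] g 0.532 j [  1.  29. -19.  -0. -42.   2.]
[ 13.01 -78.    29.91]
```

```bash
python3 shot.py w15
```

```text
18.98 tcp [ 0.5586 -0.1501  0.0299] yaw 93.38 tilt [-1.     0.003  0.   ] F [-0.3  0.3 -0.4] g 0.532 j [  1.  29. -19.  -0. -42.   2.]
cam [ 0.5615 -0.22    0.1921] axis [-0.018  0.258 -0.966]
```

View pics/w15.png

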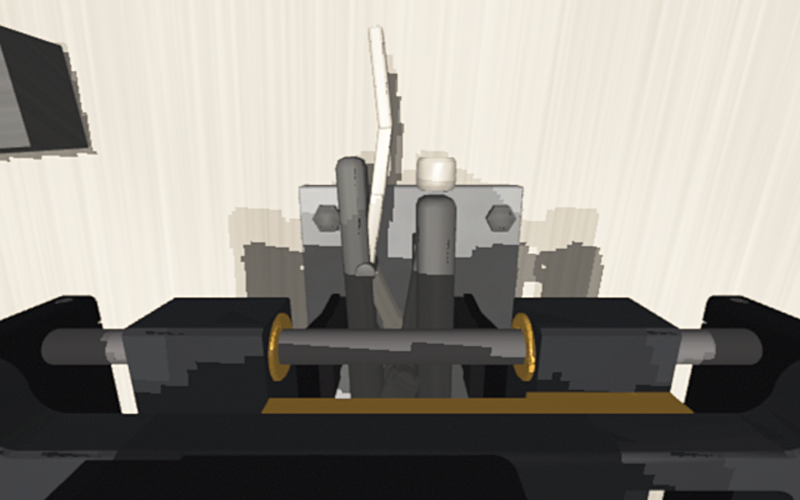

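Call:
play_rows(plan=[[[0,0,0,0,0,0],[0,0,0,0,0,0],[0,0,0,0,0,0],[0,0,0,0,0,0]]], hand=0.47)

```text
time_s: 19.52
tcp_pos: [0.5594, -0.1502, 0.0301]
ee_rot: [[-0.001, -0.998, -0.059], [0.0, -0.059, 0.998], [-1.0, 0.001, 0.0]]
wrist_force: [-0.3, 0.7, -1.6]
gripper_width: 0.492
```

```bash
python3 -c "
from h import *
st();print(w2jig(r.sense()['tcp_pos']))"
```

```text
19.52 tcp [ 0.5594 -0.1502  0.0301] yaw 93.38 tilt [-1.     0.001  0.   ] F [-0.3  0.7 -1.6] g 0.492 j [  1.  29. -19.  -0. -42.   2.]
[ 13.82 -78.12  30.11]
```

Call:
play_rows(plan=[[[0,0,0,0,0,0],[0,0,0,0,0,0],[0,0,0,0,0,0],[-3,0,0,0,0,0],[-8,0,0,0,0,0]]], hand=0.75)

```text
time_s: 20.15
tcp_pos: [0.5585, -0.1502, 0.1095]
ee_rot: [[-0.005, -0.998, -0.059], [0.0, -0.059, 0.998], [-1.0, 0.005, 0.0]]
wrist_force: [0.4, 0.7, -0.1]
gripper_width: 0.748
```

Call:
play_rows(plan=[[[-5,0,0,0,0,0],[-5,0,-3,0,0,0],[-5,0,-3,0,0,0]]], hand=0)

```text
time_s: 20.52
tcp_pos: [0.5617, -0.1812, 0.161]
ee_rot: [[0.001, -0.998, -0.057], [0.0, -0.057, 0.998], [-1.0, -0.001, -0.0]]
wrist_force: [0.4, 0.7, -0.6]
gripper_width: 0.495
```

```bash
python3 shot.py w16; python3 -c "
from h import *
print(w2jig(r.sense()['tcp_pos']))"
```

```text
20.52 tcp [ 0.5617 -0.1812  0.161 ] yaw 93.28 tilt [-1.    -0.001 -0.   ] F [ 0.4  0.7 -0.6] g 0.495 j [ -2.  22. -10.  -0. -59.   5.]
cam [ 0.5638 -0.2512  0.3232] axis [-0.013  0.258 -0.966]
[  13.92 -108.6   160.24]
```

View pics/w16.png

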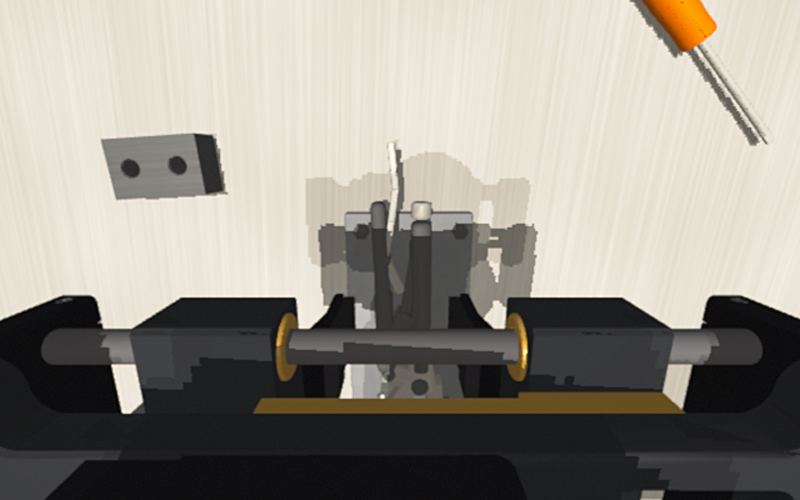

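Call:
play_rows(plan=[[[0,0,6,0,0,0],[0,0,12,0,0,0],[0,0,17,0,0,0],[0,0,17,0,0,0]]])

```text
time_s: 21.08
tcp_pos: [0.551, -0.0072, 0.1598]
ee_rot: [[-0.001, -0.998, -0.065], [-0.0, -0.065, 0.998], [-1.0, 0.001, 0.0]]
wrist_force: [-1.1, -0.3, -0.2]
gripper_width: 0.031
```

```bash
python3 shot.py w17; python3 -c "
from h import *
print(w2jig(r.sense()['tcp_pos']));crop('w17',240,20,400,235,'w17a',2.75)"
```

```text
21.07 tcp [ 0.551  -0.0072  0.1598] yaw 93.71 tilt [-1.     0.001  0.   ] F [-1.1 -0.3 -0.2] g 0.031 j [ 16.  18. -15.  -0. -57. -12.]
cam [ 0.554  -0.077   0.3221] axis [-0.018  0.257 -0.966]
[ 13.8   63.67 159.83]
w17a scale 2.75
```

View pics/w17a.png

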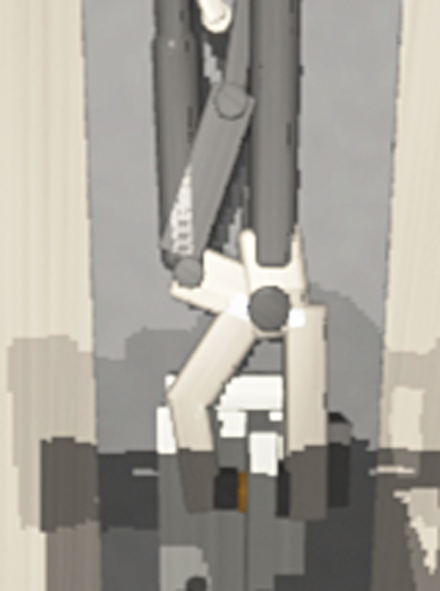

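```bash
python3 - <<'E'
from h import *
k,im,D=ld('w16'); v,u=np.mgrid[0:235,200:420]; d=D[v,u]
q=np.stack([(u-k[1])/k[0]*d,(v-k[2])/k[0]*d,d],-1)-k[4]; w=(q@k[3])
a=np.radians(TH);X=w[...,0]-.5398;Y=w[...,1]-O[1]
j=np.stack([X*np.cos(a)+Y*np.sin(a),-X*np.sin(a)+Y*np.cos(a),w[...,2]],-1)*1000
j=j[(d>0)&(j[...,2]>36)]
for y in range(-195,-100,6):
    b=j[abs(j[:,1]-y)<2]; xs=np.sort(b[:,0])
    if len(xs):
        g=np.split(xs,np.where(np.diff(xs)>4)[0]+1); print(y,[(s[0].round(1),s[-1].round(1)) for s in g],b[:,2].max().round(1))
print(rel(jig2w(-6,-176,160),tgt(93.35)))
E
```

```text
-189 [(np.float64(19.1), np.float64(23.3))] 54.5
-183 [(np.float64(19.0), np.float64(23.4))] 55.2
-177 [(np.float64(18.2), np.float64(22.6))] 54.6
-171 [(np.float64(17.4), np.float64(22.6))] 54.9
-165 [(np.float64(17.4), np.float64(21.8))] 55.3
-159 [(np.float64(16.5), np.float64(21.0))] 54.3
-153 [(np.float64(17.5), np.float64(22.0))] 54.3
-147 [(np.float64(-7.0), np.float64(7.5)), (np.float64(18.4), np.float64(36.5))] 55.1
-141 [(np.float64(-7.1), np.float64(7.5)), (np.float64(19.3), np.float64(36.5))] 57.5
-135 [(np.float64(-5.4), np.float64(5.7)), (np.float64(19.4), np.float64(36.8))] 56.0
-129 [(np.float64(-7.1), np.float64(7.6)), (np.float64(20.4), np.float64(35.8))] 56.9
-123 [(np.float64(-7.2), np.float64(7.5)), (np.float64(21.3), np.float64(36.0))] 56.6
-117 [(np.float64(-7.3), np.float64(7.5)), (np.float64(22.3), np.float64(36.1))] 56.8
-111 [(np.float64(-7.4), np.float64(7.5)), (np.float64(23.3), np.float64(35.3))] 56.6
-105 [(np.float64(-7.5), np.float64(8.4)), (np.float64(22.4), np.float64(35.5))] 56.9
[-1.0000e-02  2.0840e+00 -2.3958e+01  2.5000e-02 -1.0000e-03 -7.0000e-03]
```

Call:
play_rows(plan=[[[0,2.1,-6,0,0,0],[0,2.1,-12,0,0,0],[0,2.1,-18,0,0,0],[0,2.1,-24.0,0,0,0],[0,2.1,-24.0,0,0,0]]])

```text
time_s: 21.75
tcp_pos: [0.5436, -0.256, 0.1592]
ee_rot: [[-0.002, -0.999, -0.052], [-0.0, -0.052, 0.999], [-1.0, 0.002, 0.0]]
wrist_force: [-0.1, 0.5, -0.4]
gripper_width: 0.006
```

Call:
play_rows(plan=[[[0,0,0,0,0,0],[4,0,0,0,0,0],[7,0,0,0,0,0],[7,0,0,0,0,0]]])

```text
time_s: 22.25
tcp_pos: [0.543, -0.2497, 0.0881]
ee_rot: [[-0.006, -0.998, -0.061], [0.001, -0.061, 0.998], [-1.0, 0.006, 0.002]]
wrist_force: [-0.1, 0.0, 0.5]
gripper_width: 0.003
```

```bash
python3 shot.py w18; python3 -c "
from h import *
print(w2jig(r.sense()['tcp_pos']));print(rel(jig2w(-6,-176,32),tgt(93.35)))"
```

```text
22.25 tcp [ 0.543  -0.2497  0.0881] yaw 93.48 tilt [-1.     0.006  0.002] F [-0.1  0.   0.5] g 0.003 j [ -9.  27. -13.  -0. -50.  13.]
cam [ 0.5465 -0.3198  0.2502] axis [-0.021  0.259 -0.966]
[  -6.74 -177.21   90.12]
[ 5.812 -0.085  0.121  0.016  0.    -0.011]
```

View pics/w18.png

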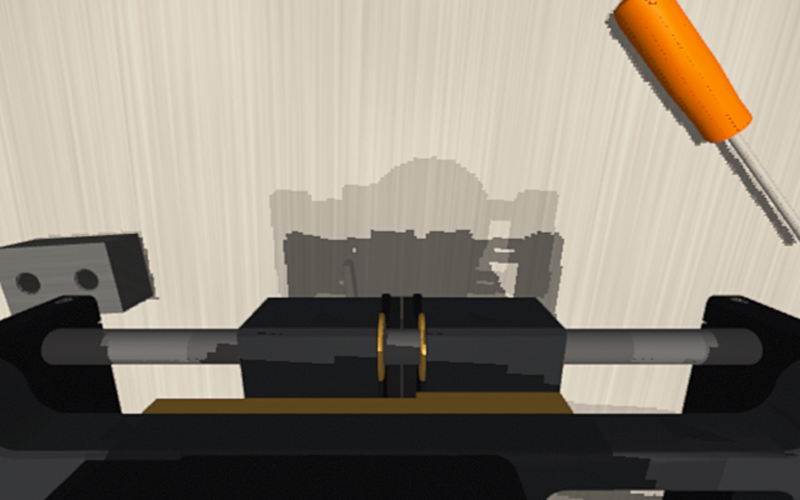

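Call:
play_rows(plan=[[[2,-0.05,0.1,0,0,0],[4,-0.05,0.1,0,0,0],[5.8,-0.05,0.1,0,0,0],[5.8,-0.05,0.1,0,0,0],[5.8,-0.05,0.1,0,0,0]]])

```text
time_s: 22.92
tcp_pos: [0.5466, -0.2503, 0.0342]
ee_rot: [[0.003, -0.998, -0.06], [-0.001, -0.06, 0.998], [-1.0, -0.003, -0.001]]
wrist_force: [0.2, -0.6, -0.6]
gripper_width: 0.006
```

```bash
python3 shot.py w19; python3 -c "
from h import *
print(w2jig(r.sense()['tcp_pos']))"
```

```text
22.93 tcp [ 0.5466 -0.2503  0.0342] yaw 93.45 tilt [-1.    -0.003 -0.001] F [ 0.2 -0.6 -0.6] g 0.006 j [ -9.  31. -16.   0. -43.  13.]
cam [ 0.5487 -0.32    0.1965] axis [-0.013  0.257 -0.966]
[  -4.8  -177.38   34.14]
```

View pics/w19.png

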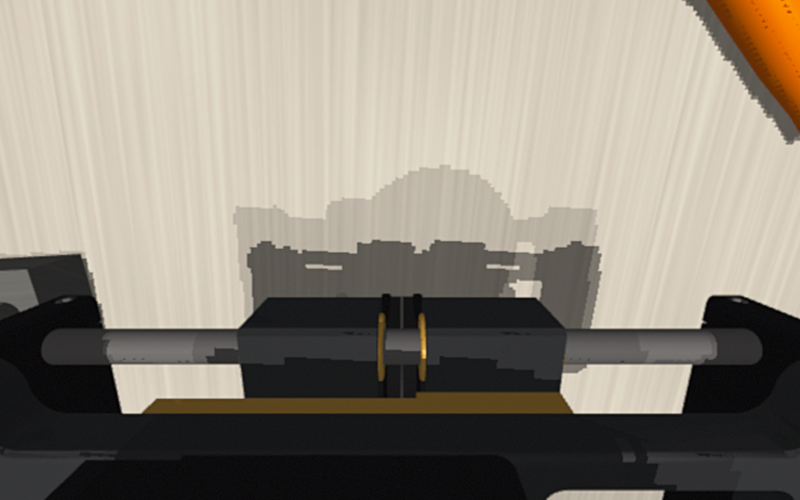

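Call:
play_rows(plan=[[[0,-0.2,0,0,0,0],[0,-0.4,0,0,0,0],[0,-0.6,0,0,0,0],[0,-0.6,0,0,0,0]]])

```text
time_s: 23.48
tcp_pos: [0.5515, -0.25, 0.0324]
ee_rot: [[0.0, -0.998, -0.059], [-0.0, -0.059, 0.998], [-1.0, -0.0, -0.0]]
wrist_force: [0.5, 0.3, -0.1]
gripper_width: 0.002
```

```bash
python3 -c "
from h import *
st();print(w2jig(r.sense()['tcp_pos']))"
```

```text
23.48 tcp [ 0.5515 -0.25    0.0324] yaw 93.4 tilt [-1. -0. -0.] F [ 0.5  0.3 -0.1] g 0.002 j [ -9.  31. -15.   0. -44.  12.]
[ 1.2000e-01 -1.7726e+02  3.2360e+01]
```

Call:
play_rows(plan=[[[0,-0.1,0,0,0,0],[0,-0.2,0,0,0,0],[0,-0.3,0,0,0,0],[0,-0.4,0,0,0,0]]])

```text
time_s: 23.98
tcp_pos: [0.5554, -0.2497, 0.0324]
ee_rot: [[0.0, -0.998, -0.059], [0.0, -0.059, 0.998], [-1.0, -0.0, 0.0]]
wrist_force: [-0.3, -0.1, 0.9]
gripper_width: 0.008
```

```bash
python3 -c "
from h import *
st();print(w2jig(r.sense()['tcp_pos']))"
```

```text
23.98 tcp [ 0.5554 -0.2497  0.0324] yaw 93.4 tilt [-1. -0.  0.] F [-0.3 -0.1  0.9] g 0.008 j [ -9.  31. -15.  -0. -44.  12.]
[   4.01 -177.23   32.36]
```

Call:
play_rows(plan=[[[0,-0.1,0,0,0,0],[0,-0.2,0,0,0,0],[0,-0.3,0,0,0,0]]])

```text
time_s: 24.35
tcp_pos: [0.5583, -0.2495, 0.0323]
ee_rot: [[0.0, -0.998, -0.059], [0.0, -0.059, 0.998], [-1.0, -0.0, 0.0]]
wrist_force: [-0.3, 0.4, -0.1]
gripper_width: 0.0
```

```bash
python3 -c "
from h import *
st();print(w2jig(r.sense()['tcp_pos']))"
```

```text
24.35 tcp [ 0.5583 -0.2495  0.0323] yaw 93.39 tilt [-1. -0.  0.] F [-0.3  0.4 -0.1] g 0.0 j [ -9.  32. -14.  -0. -44.  12.]
[   7.   -177.22   32.35]
```

Call:
play_rows(plan=[[[0,-0.1,0,0,0,0],[0,-0.2,0,0,0,0],[0,-0.3,0,0,0,0]]])

```text
time_s: 24.72
tcp_pos: [0.5609, -0.2494, 0.0322]
ee_rot: [[-0.001, -0.998, -0.059], [0.0, -0.059, 0.998], [-1.0, 0.001, 0.0]]
wrist_force: [-1.6, -0.9, 0.8]
gripper_width: 0.003
```

```bash
python3 -c "
from h import *
st();print(w2jig(r.sense()['tcp_pos']))
im,D=r.capture('scene'); cv2.imwrite('pics/s2.png',cv2.resize(im[170:240,210:370],None,fx=5,fy=5,interpolation=cv2.INTER_CUBIC))"
```

```text
24.73 tcp [ 0.5609 -0.2494  0.0322] yaw 93.39 tilt [-1.     0.001  0.   ] F [-1.6 -0.9  0.8] g 0.003 j [ -9.  32. -14.   0. -44.  12.]
[   9.52 -177.27   32.23]
```

View pics/s2.png

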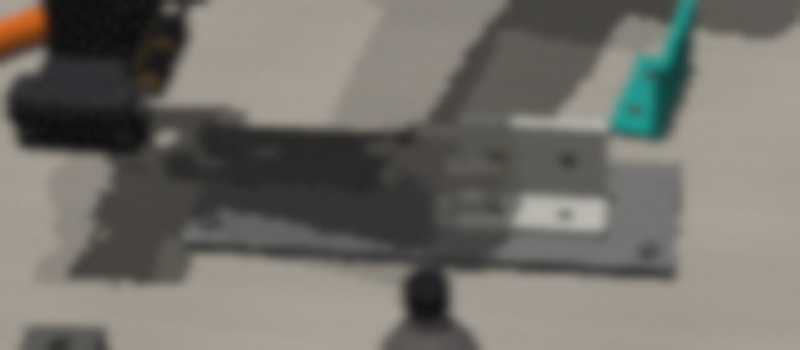

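Call:
play_rows(plan=[[[0,-0.1,0,0,0,0],[0,-0.2,0,0,0,0],[0,-0.2,0,0,0,0]]])

```text
time_s: 25.15
tcp_pos: [0.5633, -0.2493, 0.0323]
ee_rot: [[0.0, -0.998, -0.059], [-0.0, -0.059, 0.998], [-1.0, -0.0, -0.0]]
wrist_force: [-0.7, -0.5, 0.7]
gripper_width: 0.008
```

```bash
python3 -c "
from h import *
st();print(w2jig(r.sense()['tcp_pos']))"
```

```text
25.15 tcp [ 0.5633 -0.2493  0.0323] yaw 93.39 tilt [-1. -0. -0.] F [-0.7 -0.5  0.7] g 0.008 j [ -9.  32. -14.   0. -44.  12.]
[  11.96 -177.3    32.31]
```

```bash
python3 -c "
from h import *
im,D=r.capture('scene'); cv2.imwrite('pics/s3.png',cv2.resize(im[170:240,210:370],None,fx=5,fy=5,interpolation=cv2.INTER_CUBIC))
im,D=r.capture('top'); cv2.imwrite('pics/t3.png',cv2.resize(im[150:240,270:430],None,fx=5,fy=5,interpolation=cv2.INTER_CUBIC))"
```

```text
(no output)
```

View pics/s3.png

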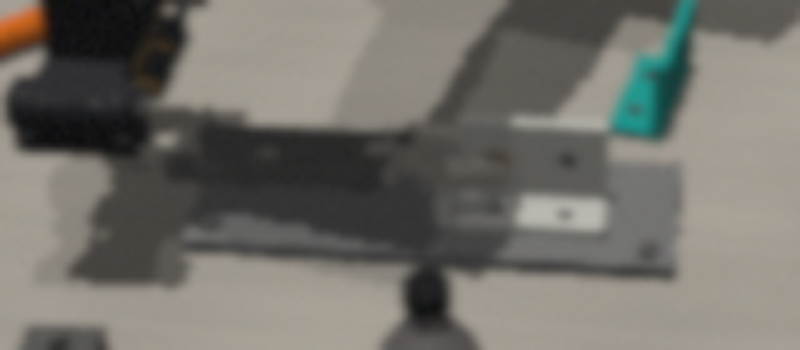

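View pics/t3.png

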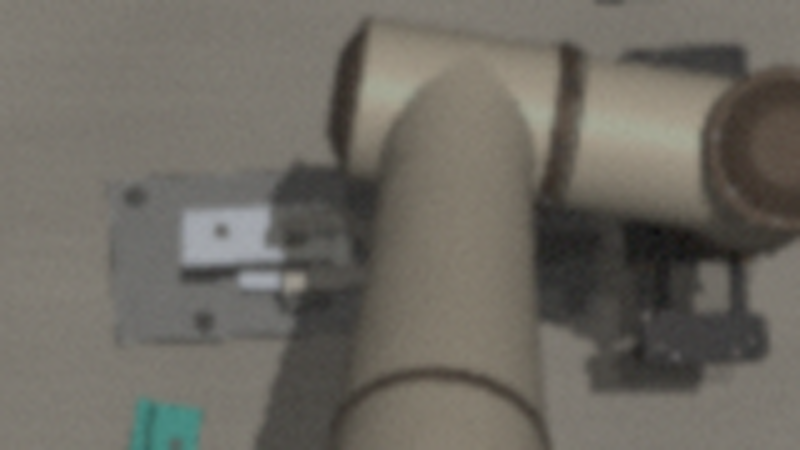

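Call:
play_rows(plan=[[[0,-0.1,0,0,0,0],[0,-0.2,0,0,0,0],[0,-0.2,0,0,0,0]]])

```text
time_s: 25.62
tcp_pos: [0.5654, -0.2491, 0.0324]
ee_rot: [[0.0, -0.998, -0.059], [-0.0, -0.059, 0.998], [-1.0, -0.0, -0.0]]
wrist_force: [0.1, -1.3, -0.1]
gripper_width: 0.003
```

```bash
python3 -c "
from h import *
st();print(w2jig(r.sense()['tcp_pos']))"
```

```text
25.62 tcp [ 0.5654 -0.2491  0.0324] yaw 93.4 tilt [-1. -0. -0.] F [ 0.1 -1.3 -0.1] g 0.003 j [ -9.  32. -13.  -0. -45.  12.]
[  14.09 -177.21   32.37]
```

Call:
play_rows(plan=[[[0,-0.1,0,0,0,0],[0,-0.2,0,0,0,0],[0,-0.2,0,0,0,0]]])

```text
time_s: 26.0
tcp_pos: [0.5676, -0.2488, 0.0324]
ee_rot: [[0.001, -0.998, -0.059], [0.0, -0.059, 0.998], [-1.0, -0.001, 0.0]]
wrist_force: [-0.4, -0.2, 0.1]
gripper_width: 0.004
```

```bash
python3 shot.py w20; python3 -c "
from h import *
print(w2jig(r.sense()['tcp_pos']))
im,D=r.capture('scene'); cv2.imwrite('pics/s4.png',cv2.resize(im[170:240,210:370],None,fx=5,fy=5,interpolation=cv2.INTER_CUBIC))"
```

```text
26.0 tcp [ 0.5676 -0.2488  0.0324] yaw 93.4 tilt [-1.    -0.001  0.   ] F [-0.4 -0.2  0.1] g 0.004 j [ -9.  32. -13.  -0. -45.  12.]
cam [ 0.57   -0.3187  0.1946] axis [-0.015  0.258 -0.966]
[  16.38 -177.08   32.42]
```

View pics/s4.png

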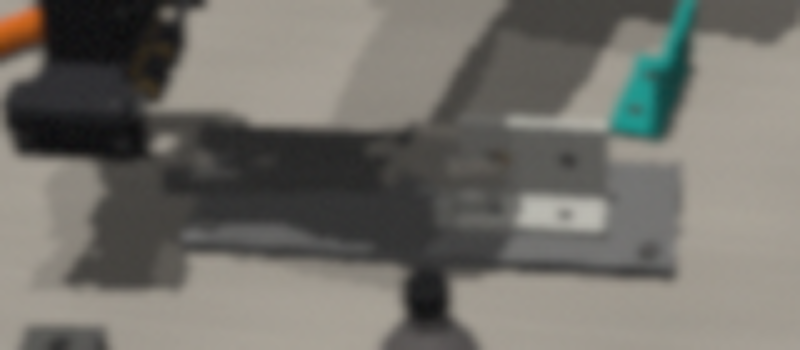

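View pics/w20.png

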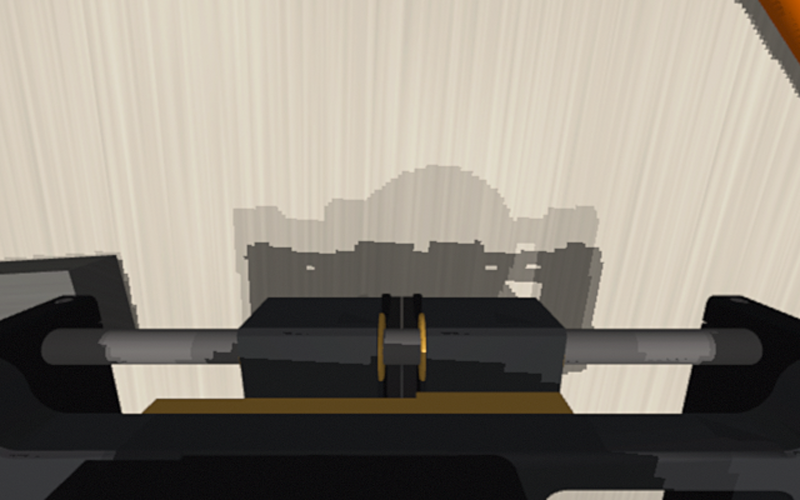

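Call:
play_rows(plan=[[[0,1.0,0,0,0,0],[0,1.5,0,0,0,0],[-4,1.5,0,0,0,0],[-9,1.5,0,0,0,0],[-13,1.5,2,0,0,0]]])

```text
time_s: 26.72
tcp_pos: [0.5511, -0.2307, 0.1644]
ee_rot: [[0.002, -0.998, -0.058], [-0.001, -0.058, 0.998], [-1.0, -0.002, -0.001]]
wrist_force: [0.4, 0.1, -0.2]
gripper_width: 0.003
```

Call:
play_rows(plan=[[[0,0,4,0,0,0],[0,0,10,0,0,0],[0,0,10,0,0,0]]])

```text
time_s: 27.1
tcp_pos: [0.5446, -0.1271, 0.1629]
ee_rot: [[0.001, -0.998, -0.064], [0.001, -0.064, 0.998], [-1.0, -0.001, 0.0]]
wrist_force: [0.4, -0.1, -0.4]
gripper_width: 0.006
```

```bash
python3 shot.py w21
```

```text
27.1 tcp [ 0.5446 -0.1271  0.1629] yaw 93.67 tilt [-1.    -0.001  0.   ] F [ 0.4 -0.1 -0.4] g 0.006 j [  3.  19. -14.  -0. -57.   0.]
cam [ 0.5473 -0.1971  0.3251] axis [-0.016  0.258 -0.966]
```

View pics/w21.png

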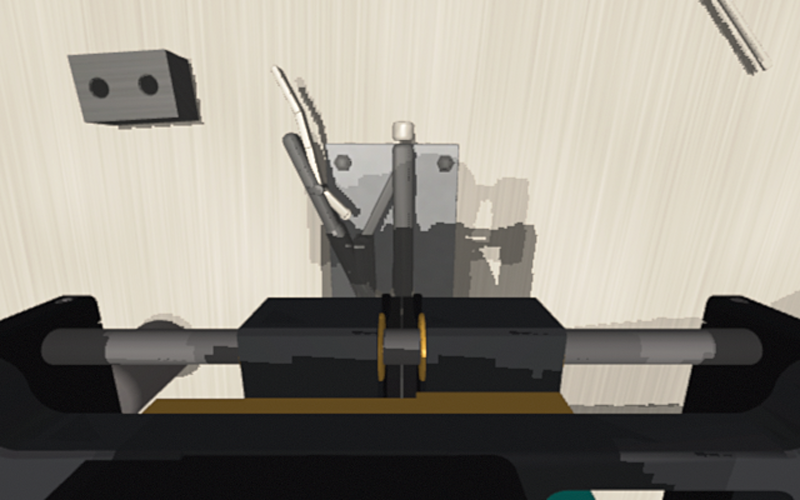

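Call:
play_rows(plan=[[[0,0,5,0,0,0],[0,0,11,0,0,0],[0,0,16,0,0,0],[0,0,16,0,0,0]]])

```text
time_s: 27.65
tcp_pos: [0.5359, 0.0313, 0.1624]
ee_rot: [[0.001, -0.998, -0.062], [0.0, -0.062, 0.998], [-1.0, -0.001, 0.0]]
wrist_force: [0.0, -0.5, -0.6]
gripper_width: 0.008
```

```bash
python3 shot.py w22; python3 - <<'E'
from h import *
print(w2jig(r.sense()['tcp_pos']));crop('w22',240,0,400,235,'w22a',2.5)
k,im,D=ld('w22'); v,u=np.mgrid[0:235,200:420]; d=D[v,u]
q=np.stack([(u-k[1])/k[0]*d,(v-k[2])/k[0]*d,d],-1)-k[4]; w=(q@k[3])
a=np.radians(TH);X=w[...,0]-.5398;Y=w[...,1]-O[1]
j=np.stack([X*np.cos(a)+Y*np.sin(a),-X*np.sin(a)+Y*np.cos(a),w[...,2]],-1)*1000
j=j[(d>0)]
p=j[(abs(j[:,2]-74)<5)]; print(len(p),np.median(p[:,2]),cv2.minAreaRect(p[:,:2].astype(np.float32)))
for y in range(36,132,6):
    b=p[abs(p[:,1]-y)<2]
    if len(b): print(y,b[:,0].min().round(1),b[:,0].max().round(1))
print(p[:,1].min(),p[:,1].max())
E
```

```text
27.65 tcp [0.5359 0.0313 0.1624] yaw 93.57 tilt [-1.    -0.001  0.   ] F [ 0.  -0.5 -0.6] g 0.008 j [ 21.  17. -17.   0. -56. -17.]
cam [ 0.5385 -0.0386  0.3246] axis [-0.016  0.258 -0.966]
[  0.78 103.02 162.3 ]
w22a scale 2.5
1025 74.0496556692968 ((1.8067755699157715, 81.22334289550781), (89.81488800048828, 7.740832805633545), 89.93016815185547)
36 -1.7 5.6
42 -1.7 5.6
48 -1.7 5.6
54 -1.8 5.6
60 -1.8 5.6
66 -1.8 5.6
72 -1.9 5.6
78 -1.9 5.7
84 -2.0 5.7
90 -2.0 5.7
96 -2.0 5.7
102 -1.2 5.7
108 -1.2 5.7
114 -1.3 5.7
120 -1.3 5.7
126 -1.3 5.7
36.31908034424824 126.12708766735089
```

View pics/w22a.png

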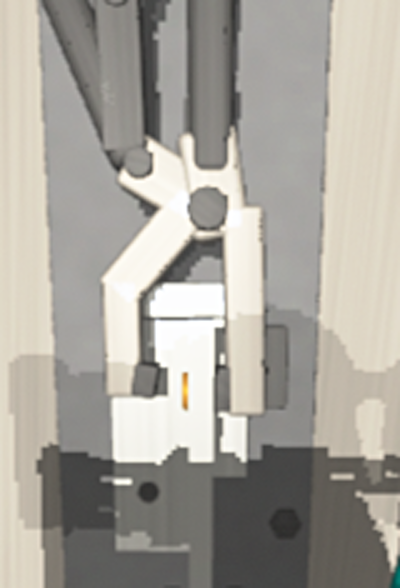

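```bash
python3 -c "
from h import *
st(); print(r.finish_job())"
```

```text
27.7 tcp [0.5358 0.0299 0.1623] yaw 93.47 tilt [-1.  0. -0.] F [ 0.2 -0.3  0.6] g 0.005 j [ 21.  17. -17.   0. -56. -17.]
the job is handed in; nothing more can be done
None
```

The job is finished and handed in at 27.7 s. The nut is pressed home, the pliers are open again, and the bracket stands in its place in the jig.

- **Placing:** I gripped the bracket, set it on the plate and brought it against the fence with about 4 N. I then slid it to the stop, where the wrist force reached about 9 N.
- **Squeezing:** I squeezed the handles with both fingers. The force dropped at the snap, and the handles measured 42.8 mm across against the 43 mm stated for locked. They stayed locked with the hand lifted clear.
- **Releasing:** I pushed the lever tail outwards with the shut fingers and the pliers sprang wide open.

**Last checks:** the final wrist pictures show the pliers wide open and the collar flat on the leg. The leg is against the fence, upright and parallel to it, with its end about 1 mm from the stop's nominal face, which is within measuring error. The robot touches nothing. I saw no bystander moved, but I did not measure the bystanders.

**Uncertain points:**
- **Lever force:** the only clear lever contact I read was 1.6 N, because the release came between two readings. That it was pressed with over 1 N while still locked is inferred.
- **Finger thickness:** the finger met the lever about 6 mm later than I expected from the stated thickness.
- **Camera offset:** the wrist camera read about 1.4 mm off the tool in x. I corrected for this using the bracket held in the gripper.

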